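Unlock, load and engage the sequencer's reagent dock

ROBOT

A 6-joint arm with a two-finger parallel gripper is mounted at the origin on the work surface. World frame = base frame: x ahead of the robot, y to its left, z up, the work surface at z = 0. Lengths are in m, angles in rad, forces in N, time in s.
With the tool pointing down it reaches from about 0.4 to 0.825 m from the base axis. Payload 7 kg.
Tool frame: the origin (TCP) lies at the centre of the arm's flange, where the gripper is bolted on; the fingertips stand 178 mm ahead of it and the grasp point (between the pads) lies arm.tcp_to_grasp ahead of it (arm.tcp_to_grasp is the distance from the TCP to the grasp point, in m); z points along the fingers, y is the direction in which the jaws open and shut (so a half turn about z gives the same grasp; the last joint's range is limited). The gripper opens to 88 mm and grips with 3 to 60 N. Pads are 19 mm wide; open, the fingers measure 130 mm over their backs; the gripper's body (78 mm by 193 mm) begins 47 mm behind the grasp point.
Start: joints at [1.635, 0.359, 0.012, 0, -1.224, -0.288], TCP at [0.15, 0.658, 0.405] pointing down, gripper open.
Joint ranges: [-3.07, 3.07], [-1.43, 2.12], [-1.02, 1.25], [-3.03, 1.67], [-3.05, -0], [-3.03, 3.03]. Speed limits (rad/s): [2.39, 2.39, 3.01, 3.14, 3.14, 3.14].

INTERFACE

Orientations are given as [roll, pitch, yaw] about the fixed x, y, z axes, in that order (R = Rz(yaw) Ry(pitch) Rx(roll)).
In Python, from station import arm gives the robot as it stands.
- The arm moves only by the tool move_arm, never from a script. Its argument "deltas" is a list of rows, each a list of 6 numbers: the shift along the world's x, y, z in mm, then the turn, a rotation vector about the world's x, y, z in degrees. In form: [[tx, ty, tz, ax, ay, az], ...]. A call has exactly 5 rows; each row shifts and turns the commanded pose from where the row before left it; what a row does not reach is not made up. A row lasts 1/12 s, in which the tool goes at most 41.7 mm and 7.16 degrees, less where a joint would pass 70% of its speed; a pose out of reach is approached as far as the arm can. A call with a gripper value outside its range is refused whole. "claw" is the closure in counts, from 0 (fully open) to 255 (shut), set as the call begins (left out, the last holds). The fingers move at their own pace and stop on an object; "squeeze" is the grip in N (left out, the last holds). Time passes only in rows, so rows that do not move let the fingers close, or fill a call up. It gives the time, the measured TCP pose, the force and the opening at its end, in the units of the state.
- arm.get_state(): the state, without advancing time (a new reading comes with each control period).
- arm.grab_frame(name): name is "scene" or "side" or "wrist"; returns the picture (384x512x3 uint8, red, green, blue); there is no depth.
- arm.calibration(name): a dict with "intrinsics" (3x3 intrinsics, pixels), "T" (4x4, takes a point from camera to world coordinates); the wrist camera has in their place "mount" (4x4, takes a point from camera to tool coordinates, whose origin is the TCP and whose axes are the flange's). Camera axes: x right, y up, looking along -z (the intrinsics and any distortion apply to the point x, -y, -z); pixel columns grow to the right and rows downward; lengths in m; the calibration is good to about 2 mm. The wrist camera is an equidistant fisheye: a pixel r from the principal point sees the ray r / f radians off the axis. A picture is of the moment at which its call begins: read the wrist's pose just before it. calibration takes no time and is no camera call.
- arm.job_done(): hands the job in, once; it reports no verdict.
Trained networks look in the newest picture that a camera, given by its name, has taken for a name from the list of things; names that differ only in an ending like _2 or _b are one class to them, and where a whole thing is asked for, a point or a joint stands for the part that bears it (a point fixed in the world has none). Each returns a list of dicts, best first, with "score" (0 to 1); they miss things now and then, are a little off and sometimes report something else, mostly with a low value. They report only what shows in the picture. A call takes as long as a camera call.
- arm.spot_in(thing, camera): "xy" ([column, row] in pixels, amid what is visible of it).
- arm.masks_of(thing, camera): "pixels" (384x512 bool, what is visible of it) and "xy" ([column, row] in pixels, amid what is visible of it).
- arm.spot_point(thing, camera): "xy" ([column, row] in pixels: a listed point, or the origin of a listed thing).
The state is a dict: "t": time; "q": joint angles; "qd": joint speeds; "joint_efforts": joint torques, N m; "eef_pos": TCP position; "ee_rot": TCP orientation; "force": force on the tool from outside, world axes, zero at the start; "moment": the same for the moment, N m; "width": finger opening in m.
Only numpy, scipy, OpenCV 4.12 (cv2) and the standard library are available. Lean on these libraries where they do the work, as an engineer would, in place of code of your own. Each camera call takes 0.05 s, during which the arm holds its last target. There are 200 camera calls.

TASK

Get the sequencer's reagent dock ready to run: draw the lock pin up out of its bore and park it in the fork's side notch, hanging upright by its collar, then take the gate lever from PARK through the slots to LOAD so that the hold-down bar opens. Set every reagent cartridge on the bench upright and fully down in a nest of its own (any nest), then take the lever on through the gate to RUN, fully home, so that the bar closes over them. Leave the pin in the notch and do not disturb the tip box, the bottle or the timer.

Things in the scene. Friction and masses are not known exactly. Their poses are not given: they have to be found in the camera images.
- dock: The loading dock, fixed, about 440 mm wide (its y) and 142 mm deep (its x); origin on the bench, near its middle; x points away from the robot (yaw within 0.12 rad), y to the robot's left. From +y to -y: the lock-pin bore with the parking notch on its robot side, five cartridge nests in a row, the lever console. Its place and yaw vary.
- nest0 (a point): Centre of the floor of the nest nearest the console. Five nests in a row along the dock's y, 48 mm apart: pockets 12 mm deep, floor 20 mm above the bench, inside 45 mm (dock x) by 37 mm (dock y). Rims 10 mm thick in front and behind, 11 mm between nests. Axes as the dock's.
- nest4 (a point): Floor centre of the last nest, farthest from the console; nests 1 to 3 lie evenly between nest0 and this one.
- notch (a point): Seat of the parking notch, at the top face (76 mm above the bench) of a fixed 8 mm thick steel fork, 50 mm nearer the robot than the bore. The U notch is 16 mm wide (dock x); its closed end is 8 mm from this point to -y, its prongs end 16 mm to +y, the open side. Free below down to 20 mm above the bench. Axes as the dock's.
- pin_grip (a point): Middle of the lock pin's black handle (round, 20 mm diameter, 32 mm tall), 20 mm above the underside of its collar (26 mm diameter, 4 mm thick). z along the pin, handle up. Shank 12 mm diameter, to 50 mm below the collar. 60 g. At first it hangs in the bore, a 15 mm hole through the bar's end lug and 36 mm down into a block, collar on the lug's top, and locks bar and lever.
- hold_bar (a joint): Hold-down bar, a flat aluminium plate over the nests (68 to 76 mm above the bench), sliding along the dock's x, m: -0.03 shut (near edge 5 mm beyond the nests' centre line, covering part of them), +0.03 open (near edge 65 mm beyond it). Driven by the lever only: hold_bar = 0.136 * lever_fore.
- lever_fore (a joint): Gate lever's tilt along the dock's x, rad: about -0.22 leaning to the robot (near end of a slot), 0 upright (in the cross slot), +0.22 leaning away (far end). Its pivot is 15 mm above the bench, 125 mm below the knob's centre; it stays where it is left (about 1 to 3 N at the knob moves it).
- lever_side (a joint): Gate lever's tilt along the dock's y, rad: about -0.25 in the -y slot, 0 in the middle slot, +0.25 in the +y slot. The 7 mm stem runs in a real gate (slots 10 to 13 mm wide, plate top 76 mm above the bench): a cross slot along y joins three slots; the -y and +y ones run from it towards the robot, the middle one away.
- lever_knob (a point): Centre of the black ball knob (30 mm diameter) on top of the gate lever; z axis along the lever.
- gate_park (a point): Where the knob's centre is with the lever at PARK, the start: near end of the -y slot. Bar shut. (This and the other gate points are fixed to the dock.)
- gate_corner1 (a point): Knob's centre at the -y end of the cross slot, where PARK's slot meets it.
- gate_middle (a point): Knob's centre at the middle of the cross slot, where LOAD's slot meets it.
- gate_load (a point): Knob's centre at LOAD: far end of the middle slot. Bar open.
- gate_corner2 (a point): Knob's centre at the +y end of the cross slot, where RUN's slot meets it.
- gate_run (a point): Knob's centre at RUN: near end of the slot nearest the nests (+y). Bar shut.
- cart0_center (a point): Centre (22 mm above its underside) of a white plastic reagent cartridge, a block 40 mm (its x) by 32 mm (its y) by 44 mm tall, 80 to 150 g, on the bench in front of the dock, yaw within 0.7 rad; three to five cartridges are there. It goes into a nest with its 40 mm side along the dock's x, either way round.
- cart1_center (a point): The same for another cartridge.
- cart2_center (a point): The same for another cartridge.
- cart3_center (a point): The same for another cartridge.
- cart4_center (a point): The same for another cartridge.
- tip_box_center (a point): Bystander: middle of a grey pipette-tip box with a clear lid, 85 x 120 x 68 mm. Leave alone.
- bottle_center (a point): Bystander: middle of a white bottle, 60 mm diameter, 130 mm tall. Leave alone.
- timer_center (a point): Bystander: middle of a square white bench timer with a dark top, 55 x 55 x 55 mm. Leave alone.

How it is judged:
By the outcome, as a careful person would: the job done as asked, in the order asked, and still so for the second after the job is handed in, with the robot touching nothing.
Of cart0, cart1, cart2, cart3, cart4 only 3 to 5 are there at a start; the rules pass over those that are not, and their reading is None.
At some moment in a run one of cart0, cart1, cart2, cart3, cart4 may be knocked a few centimetres aside while the robot is not near it.
It also fails if it takes over 210 s, if anything falls off the work surface, if the arm or the gripper's body presses on something with over 40 N, if the wrist force passes 120 N, or if a joint passes its speed limit or range.

## Working session

There is one attempt and no reset: what is moved stays moved. The work goes in short steps, Python scripts to look and compute and a tool call to move; the robot and the scene stay as the last step left them, time stands still between calls to the robot, and variables do not carry over. Pictures are saved under pics/ and viewed, about 12 in all and at most 16, crops included, and the job is handed in when it is done.

Besides the shell and the picture viewer there is one more tool, called after "Emit:" as a command line: name --pt "numbers of a row" for each row, then --argument value for the rest. move_arm: Moves the arm, as the interface text tells. Its arguments: {"type":"object","properties":{"deltas":{"type":"array","items":{"type":"array","items":{"type":"number"}}},"claw":{"type":"number"},"squeeze":{"type":"number"}},"required":["deltas"]}

```bash
ls; mkdir -p pics; cat > h.py <<'E'
import numpy as np, cv2
from station import arm
from scipy.spatial.transform import Rotation as R
def ray(cam,xy,st=None):
    c=arm.calibration(cam);K=np.array(c["intrinsics"]);u,v=(xy[0]-K[0,2])/K[0,0],(xy[1]-K[1,2])/K[1,1]
    if cam=="wrist":
        r=np.hypot(u,v);s=np.sin(r)/r if r>1e-9 else 1
        d=np.array([u*s,-v*s,-np.cos(r)])
        T=np.eye(4);T[:3,:3]=R.from_euler("xyz",st["ee_rot"]).as_matrix();T[:3,3]=st["eef_pos"];T=T@np.array(c["mount"])
    else: d=np.array([u,-v,-1]);T=np.array(c["T"])
    d=T[:3,:3]@d
    return T[:3,3],d/np.linalg.norm(d)
def atz(cam,xy,z,st=None):
    o,d=ray(cam,xy,st);return o+d*(z-o[2])/d[2]
def tri(rs):
    A=sum(np.eye(3)-np.outer(d,d) for o,d in rs);b=sum((np.eye(3)-np.outer(d,d))@o for o,d in rs)
    p=np.linalg.solve(A,b);return p,[np.linalg.norm(np.cross(p-o,d))*1000 for o,d in rs]
def snap(n,f):
    im=arm.grab_frame(n);cv2.imwrite("pics/"+f,cv2.cvtColor(im,cv2.COLOR_RGB2BGR));return im
E
python3 - <<'E'
from h import *
np.set_printoptions(precision=4,suppress=True)
print(arm.tcp_to_grasp,arm.get_state())
a=[arm.grab_frame(c) for c in("scene","side")]
import cv2
cv2.imwrite("pics/a.png",cv2.cvtColor(np.hstack([cv2.resize(i,(800,600)) for i in a[:1]]),cv2.COLOR_RGB2BGR))
cv2.imwrite("pics/b.png",cv2.cvtColor(a[1],cv2.COLOR_RGB2BGR))
names="nest0 nest4 notch pin_grip lever_knob gate_park gate_corner1 gate_middle gate_load gate_corner2 gate_run dock".split()
for n in names:
    r={c:arm.spot_point(n,c) for c in("scene","side")}
    s=" ".join(f"{c}:{[(np.round(x['xy'],1).tolist(),round(x['score'],2)) for x in r[c][:2]]}" for c in r)
    p=""
    if r["scene"] and r["side"]:
        p=tri([ray(c,r[c][0]["xy"]) for c in r])
    print(n,s,p)
for c in("scene","side"):
    print(c,[(np.round(x['xy'],1).tolist(),round(x['score'],2),np.round(atz(c,x['xy'],.022),3).tolist()) for x in arm.spot_point("cart0_center",c)])
for n in("tip_box_center","bottle_center","timer_center"):
    r=arm.spot_point(n,"scene"); print(n,[(np.round(x['xy'],1),x['score'],atz("scene",x['xy'],.035)) for x in r[:2]])
print(arm.calibration("scene"),arm.calibration("side"),arm.calibration("wrist"))
E
```

```text
pics
0.1593 {'t': 0.0, 'q': array([ 1.6351,  0.3594,  0.0111, -0.0003, -1.2241, -0.2881]), 'qd': array([ 0.0016, -0.0008,  0.0003,  0.0001, -0.0004, -0.0009]), 'joint_efforts': array([ -0.0003, -58.2709,  29.3055,   6.9973,   0.0069,  -0.0002]), 'eef_pos': array([0.1497, 0.658 , 0.4037]), 'ee_rot': array([ 3.1399, -0.0002, -0.2239]), 'force': array([-0.0979,  0.487 , -0.5531]), 'moment': array([ 0.0409,  0.0038, -0.0224]), 'width': 0.087559680686914}
nest0 scene:[([292.1, 245.7], 0.76), ([234.7, 218.7], 0.74)] side:[([236.6, 196.4], 0.98), ([215.8, 251.6], 0.66)] (array([0.5939, 0.1267, 0.0819]), [np.float64(76.14713158955263), np.float64(76.1471315895524)])
nest4 scene:[([292.1, 245.7], 0.76), ([234.7, 218.7], 0.74)] side:[([236.6, 196.4], 0.98), ([215.8, 251.6], 0.66)] (array([0.5939, 0.1267, 0.0819]), [np.float64(76.14713158955263), np.float64(76.1471315895524)])
notch scene:[([320.6, 233.9], 0.72)] side:[([210.8, 260.0], 0.75)] (array([0.5723, 0.2433, 0.0775]), [np.float64(1.4024322262816937), np.float64(1.4024322262817601)])
pin_grip scene:[([311.4, 236.6], 0.56)] side:[([192.6,
[... 2405 characters left out ...]
.9691],
       [ 0.    ,  0.    ,  0.    ,  1.    ]])} {'intrinsics': array([[426.1489,   0.    , 255.4378],
       [  0.    , 426.1489, 190.7391],
       [  0.    ,   0.    ,   1.    ]]), 'T': array([[-0.9515,  0.2271, -0.2075,  0.298 ],
       [-0.3072, -0.6656,  0.6801,  0.7929],
       [ 0.0163,  0.7109,  0.7031,  0.9102],
       [ 0.    ,  0.    ,  0.    ,  1.    ]])} {'intrinsics': array([[297.3186,   0.    , 259.0408],
       [  0.    , 297.3186, 184.2762],
       [  0.    ,   0.    ,   1.    ]]), 'mount': array([[-0.0009,  0.9634,  0.2682,  0.0722],
       [ 1.    ,  0.0009, -0.0001,  0.0004],
       [-0.0004,  0.2682, -0.9634,  0.0194],
       [ 0.    ,  0.    ,  0.    ,  1.    ]])}
```

View pics/a.png

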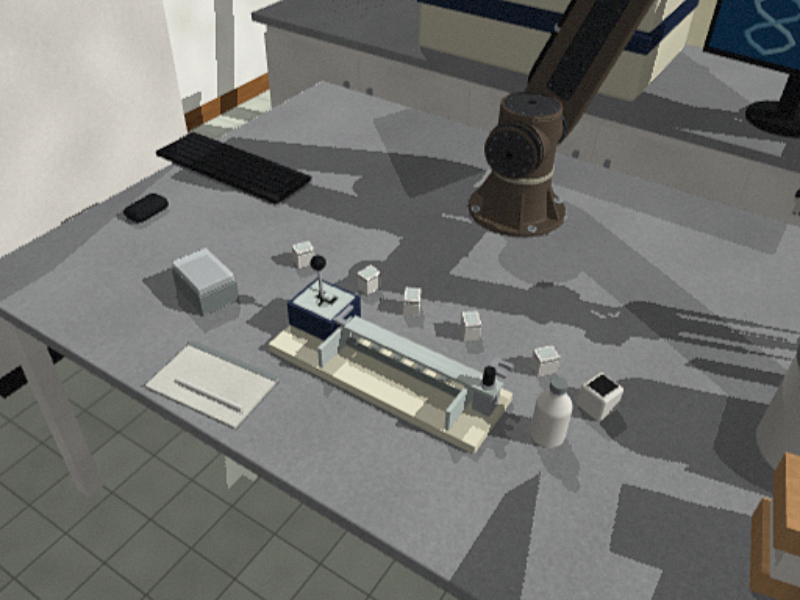

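View pics/b.png

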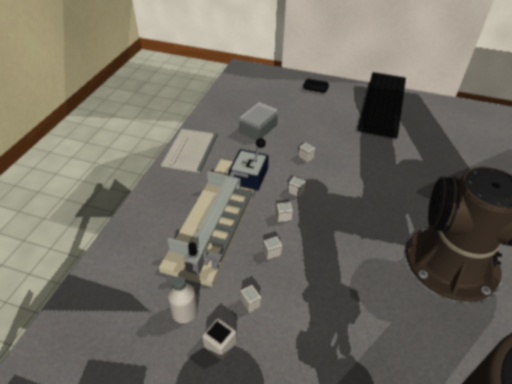

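Emit:
move_arm --pt "15 -31 2 0 0 0.64" --pt "15 -31 2 0 0 0.64" --pt "15 -31 2 0 0 0.64" --pt "15 -31 2 0 0 0.64" --pt "15 -31 2 0 0 0.64"

```text
t: 1.97
eef_pos: [0.2253, 0.5016, 0.4147]
ee_rot: [-3.142, -0.0, -0.167]
force: [0.7, 0.0, -0.2]
width: 0.0878
```

Emit:
move_arm --pt "15 -31 2 0 0 0.64" --pt "15 -31 2 0 0 0.64" --pt "15 -31 2 0 0 0.64" --pt "15 -31 2 0 0 0.64" --pt "15 -31 2 0 0 0.64"

```text
t: 2.38
eef_pos: [0.3002, 0.3464, 0.425]
ee_rot: [-3.141, -0.0, -0.111]
force: [1.3, -0.1, 0.2]
width: 0.0876
```

Emit:
move_arm --pt "15 -31 2 0 0 0.64" --pt "15 -31 2 0 0 0.64" --pt "15 -31 2 0 0 0.64" --pt "15 -31 2 0 0 0.64" --pt "15 -31 2 0 0 0.64"

```text
t: 2.8
eef_pos: [0.375, 0.1914, 0.4352]
ee_rot: [-3.141, -0.001, -0.055]
force: [1.3, 0.2, 0.5]
width: 0.0872
```

Emit:
move_arm --pt "15 -31 2 0 0 0.64" --pt "15 -31 2 0 0 0.64" --pt "15 -31 2 0 0 0.64" --pt "15 -31 2 0 0 0.64" --pt "15 -31 2 0 0 0.64"

```text
t: 3.22
eef_pos: [0.45, 0.0363, 0.4453]
ee_rot: [-3.141, -0.001, 0.0]
force: [0.6, 1.0, -0.2]
width: 0.0877
```

Emit:
move_arm --pt "0 0 0 0 0 0" --pt "0 0 0 0 0 0" --pt "0 0 0 0 0 0" --pt "0 0 0 0 0 0" --pt "0 0 0 0 0 0"

```text
t: 3.63
eef_pos: [0.4495, 0.0391, 0.4447]
ee_rot: [-3.141, -0.0, 0.001]
force: [0.1, 0.0, -0.8]
width: 0.0874
```

```bash
python3 - <<'E'
from h import *
np.set_printoptions(precision=4,suppress=True)
st=arm.get_state();print(st["eef_pos"],st["ee_rot"],st["q"])
im=snap("wrist","c0.png");cv2.imwrite("pics/c.png",cv2.resize(cv2.imread("pics/c0.png"),(800,600)))
Z=dict(nest0=.02,nest4=.02,notch=.076,pin_grip=.096,lever_knob=.136,gate_park=.13,gate_corner1=.135,gate_middle=.14,gate_load=.137,gate_corner2=.135,gate_run=.13,dock=0,cart0_center=.022)
for n in Z:
    print(n,[(np.round(x['xy'],1).tolist(),round(x['score'],2),np.round(atz("wrist",x['xy'],Z[n],st),4).tolist()) for x in arm.spot_point(n,"wrist") if x['score']>.3])
for m in arm.masks_of("cart0_center","wrist"):
    ys,xs=np.nonzero(m["pixels"]);c=cv2.findContours(m["pixels"].astype(np.uint8),0,2)[0]
    print(np.round(m["xy"]),m["score"],m["pixels"].sum(),cv2.minAreaRect(max(c,key=cv2.contourArea)))
E
```

```text
[0.4495 0.0391 0.4447] [-3.1414 -0.0002  0.0014] [ 0.5258 -0.0475 -0.3885 -0.0001 -1.2296  1.0465]
nest0 [([303.1, 45.6], 0.78, [0.603, -0.0207, 0.02]), ([157.2, 49.9], 0.6, [0.6029, 0.1806, 0.02])]
nest4 [([303.1, 45.6], 0.78, [0.603, -0.0207, 0.02]), ([157.2, 49.9], 0.6, [0.6029, 0.1806, 0.02])]
notch [([101.8, 71.5], 0.71, [0.5729, 0.2385, 0.076]), ([294.3, 147.4], 0.32, [0.4699, -0.0033, 0.076])]
pin_grip [([94.6, 29.1], 0.88, [0.6258, 0.2389, 0.096])]
lever_knob [([436.5, 64.5], 0.67, [0.5758, -0.1534, 0.136])]
gate_park [([435.3, 63.4], 0.75, [0.5779, -0.1557, 0.13])]
gate_corner1 [([386.0, 32.9], 0.75, [0.6017, -0.0912, 0.135]), ([439.6, 43.4], 0.56, [0.601, -0.1589, 0.135]), ([101.7, 73.4], 0.55, [0.5622, 0.2049, 0.135]), ([40.2, 137.2], 0.36, [0.499, 0.3004, 0.135])]
gate_middle [([414.9, 34.8], 0.96, [0.6037, -0.1234, 0.14])]
gate_load [([413.4, 12.7], 0.97, [0.6299, -0.1246, 0.137]), ([41.4, 65.6], 0.5, [0.584, 0.2912, 0.137])]
gate_corner2 [([386.0, 32.9], 0.75, [0.6017, -0.0912, 0.135]), ([439.6, 43.4], 0.56, [0.601, -0.1589, 0.135]), ([101.7, 73.4], 0.55, [0.5622, 0.2049, 0.135]), ([40.2, 137.2], 0.36, [0.499, 0.3004, 0.135])]
gate_run [([386.6, 56.1], 0.73, [0.5775, -0.0936, 0.13])]
dock [([261.2, 30.6], 0.78, [0.6281, 0.0357, 0.0])]
cart0_center [([464.1, 152.6], 0.75, [0.4632, -0.2964, 0.022])]
[465. 155.] 0.92 738 ((462.4000244140625, 154.6999969482422), (29.06888198852539, 27.72724151611328), 26.56505012512207)
[ 40. 137.] 0.65 1421 ((38.25675582885742, 135.45945739746094), (40.11335372924805, 41.26414489746094), 9.462321281433105)
```

View pics/c.png

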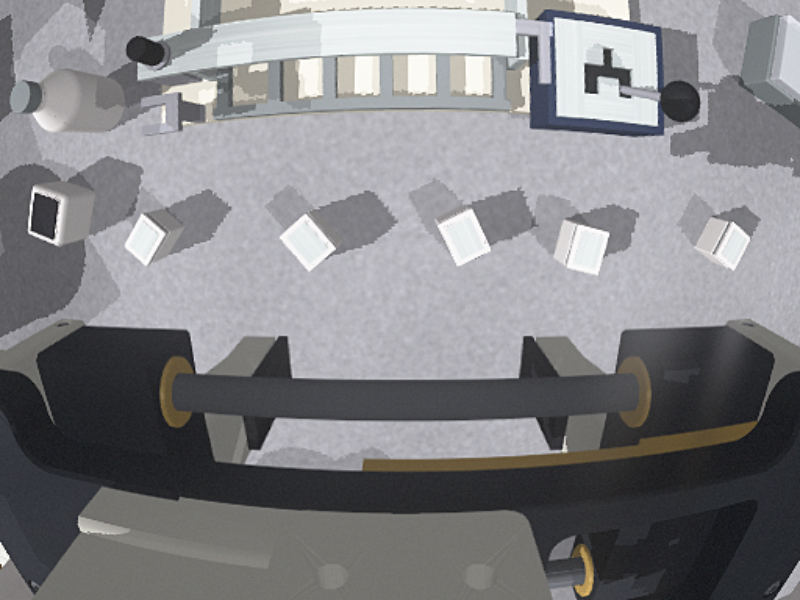

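Emit:
move_arm --pt "14 20 -8 0 0 0" --pt "14 20 -8 0 0 0" --pt "14 20 -8 0 0 0" --pt "14 20 -8 0 0 0" --pt "14 20 -8 0 0 0"

```text
t: 4.8
eef_pos: [0.5204, 0.139, 0.4043]
ee_rot: [-3.142, -0.0, -0.001]
force: [0.3, -0.9, 0.5]
width: 0.0881
```

Emit:
move_arm --pt "14 20 -8 0 0 0" --pt "14 20 -8 0 0 0" --pt "14 20 -8 0 0 0" --pt "14 20 -8 0 0 0" --pt "14 20 -8 0 0 0"

```text
t: 5.22
eef_pos: [0.5905, 0.2391, 0.364]
ee_rot: [3.141, 0.0, -0.0]
force: [0.2, 0.2, 0.2]
width: 0.0878
```

Emit:
move_arm --pt "0 0 0 0 0 0" --pt "0 0 0 0 0 0" --pt "0 0 0 0 0 0" --pt "0 0 0 0 0 0" --pt "0 0 0 0 0 0"

```text
t: 5.63
eef_pos: [0.5896, 0.2375, 0.3654]
ee_rot: [-3.141, -0.001, -0.001]
force: [-0.2, 0.9, 0.2]
width: 0.0876
```

```bash
cat >> h.py <<'E'
np.set_printoptions(precision=4,suppress=True)
def look(Z,f,cam="wrist",thr=.3,big=True):
    st=arm.get_state();print("tcp",st["eef_pos"],st["ee_rot"])
    im=snap(cam,f)
    if big: cv2.imwrite("pics/"+f,cv2.resize(cv2.imread("pics/"+f),(800,600)))
    for n in Z:
        print(n,[(np.round(x['xy'],1).tolist(),round(x['score'],2),np.round(atz(cam,x['xy'],Z[n],st),4).tolist()) for x in arm.spot_point(n,cam) if x['score']>thr])
    return st,im
E
python3 - <<'E'
from h import *
look(dict(nest4=.02,notch=.076,pin_grip=.096,bottle_center=.065),"d.png")
E
```

```text
tcp [0.5896 0.2375 0.3654] [-3.141  -0.0008 -0.0008]
nest4 [([311.9, 159.6], 0.8, [0.5999, 0.1777, 0.02]), ([454.8, 159.3], 0.65, [0.6045, -0.0182, 0.02])]
notch [([257.0, 196.0], 0.77, [0.5751, 0.2393, 0.076])]
pin_grip [([253.6, 150.3], 0.78, [0.6222, 0.2419, 0.096])]
bottle_center [([144.3, 166.7], 0.62, [0.6023, 0.3539, 0.065])]
```

View pics/d.png

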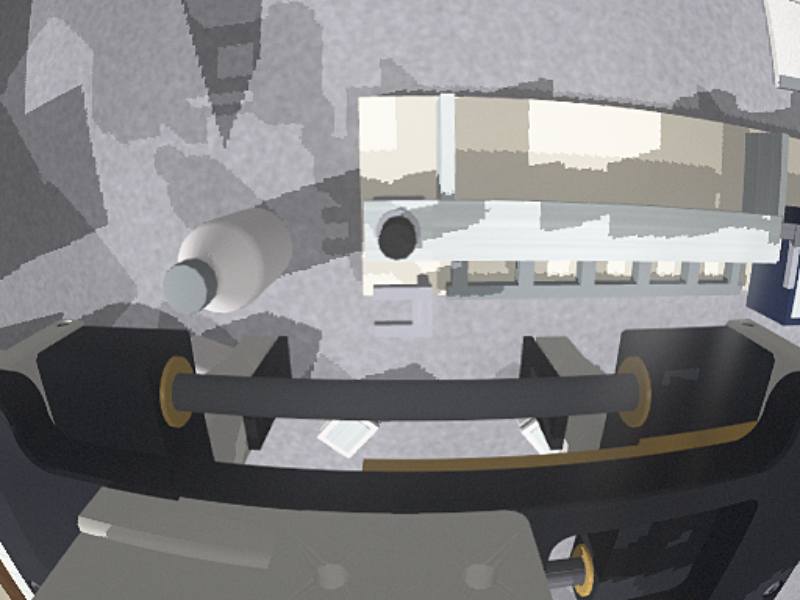

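```bash
python3 - <<'E'
import cv2
# re-take native wrist not needed; d.png is upscaled
i=cv2.imread("pics/d.png")[180:350,340:780]
cv2.imwrite("pics/e.png",cv2.resize(i,(792,306),interpolation=cv2.INTER_CUBIC))
E
```

```text
(no output)
```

View pics/e.png

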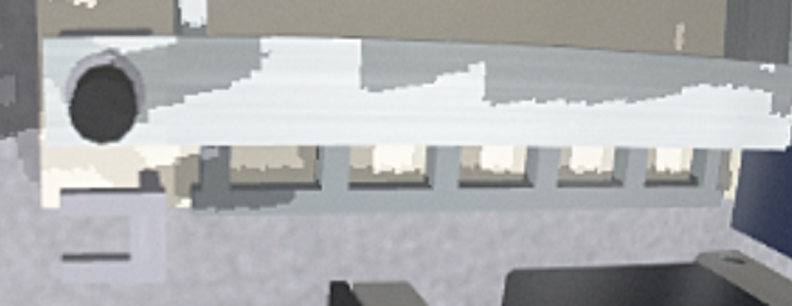

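Emit:
move_arm --pt "6.5 1 0 0 0 -6" --pt "7 1 0 0 0 -6" --pt "7 1 0 0 0 -6" --pt "7 0 0 0 0 -6" --pt "6 0 0 0 0 -6" --claw 100 --squeeze 25

```text
t: 6.3
eef_pos: [0.6237, 0.2411, 0.3648]
ee_rot: [-3.141, -0.0, -0.529]
force: [0.5, -0.8, 0.4]
width: 0.0597
```

Emit:
move_arm --pt "0 0 0 0 0 -6" --pt "0 0 0 0 0 -6" --pt "0 0 0 0 0 -6" --pt "0 0 0 0 0 -6" --pt "0 0 0 0 0 -6"

```text
t: 6.72
eef_pos: [0.6233, 0.241, 0.3648]
ee_rot: [-3.141, 0.0, -1.053]
force: [-0.4, -0.0, -0.5]
width: 0.0531
```

Emit:
move_arm --pt "0 0 0 0 0 -6" --pt "0 0 0 0 0 -6" --pt "0 0 0 0 0 -6" --pt "0 0 0 0 0 -6" --pt "0 0 0 0 0 -6"

```text
t: 7.13
eef_pos: [0.6232, 0.241, 0.3648]
ee_rot: [-3.142, 0.0, -1.576]
force: [-0.0, 0.3, 0.1]
width: 0.0531
```

Emit:
move_arm --pt "0 0 0 0 0 0" --pt "0 0 0 0 0 0" --pt "0 0 0 0 0 0" --pt "0 0 0 0 0 0" --pt "0 0 0 0 0 0"

```text
t: 7.55
eef_pos: [0.6233, 0.2411, 0.3647]
ee_rot: [-3.142, 0.0, -1.57]
force: [0.2, 0.1, -0.6]
width: 0.0531
```

```bash
python3 - <<'E'
from h import *
print(arm.get_state()["q"],arm.get_state()["width"])
look(dict(nest4=.02,notch=.076,pin_grip=.096),"f.png")
E
```

```text
[ 0.6602  0.3731 -0.0595  0.     -1.1381 -0.659 ] 0.053143820781260724
tcp [0.6233 0.2411 0.3647] [-3.1415  0.     -1.5696]
nest4 [([277.1, 112.0], 0.91, [0.6037, 0.1776, 0.02]), ([402.0, 70.6], 0.32, [0.4571, 0.1218, 0.02])]
notch [([317.8, 178.6], 0.72, [0.5676, 0.2378, 0.076])]
pin_grip [([261.0, 187.8], 0.82, [0.6215, 0.2411, 0.096])]
```

View pics/f.png

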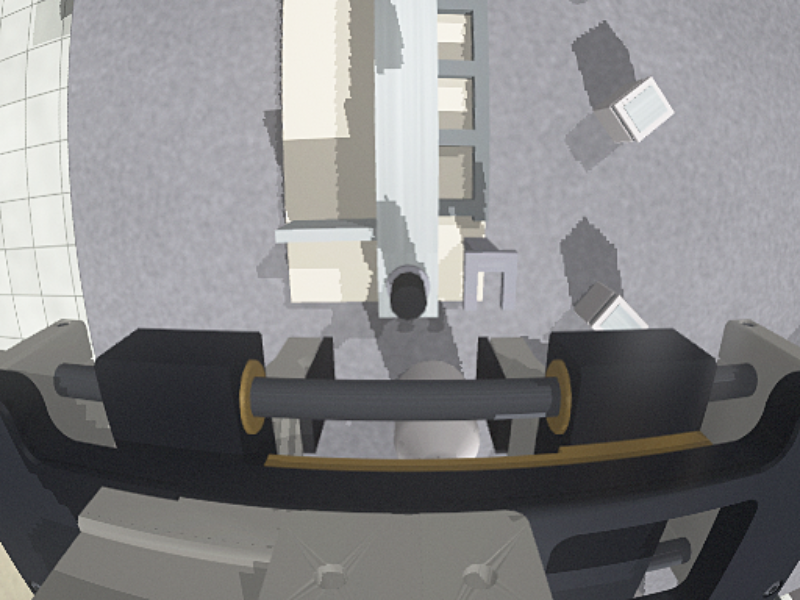

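Emit:
move_arm --pt "-1.5 0 -20 0 0 0" --pt "0 0 -25 0 0 0" --pt "0 0 -25 0 0 0" --pt "0 0 -20 0 0 0" --pt "0 0 -10 0 0 0"

```text
t: 8.17
eef_pos: [0.621, 0.2407, 0.2617]
ee_rot: [3.138, -0.002, -1.571]
force: [0.7, 0.2, -0.3]
width: 0.053
```

Emit:
move_arm --pt "0 0 -5 0 0 0" --pt "0 0 0 0 0 0" --pt "0 0 0 0 0 0" --pt "0 0 0 0 0 0" --pt "0 0 0 0 0 0"

```text
t: 8.58
eef_pos: [0.6222, 0.2414, 0.2611]
ee_rot: [-3.14, 0.001, -1.571]
force: [-0.3, -0.1, 0.3]
width: 0.0534
```

Emit:
move_arm --pt "0 0 0 0 0 0" --pt "0 0 0 0 0 0" --pt "0 0 0 0 0 0" --pt "0 0 0 0 0 0" --pt "0 0 0 0 0 0" --claw 255

```text
t: 9.0
eef_pos: [0.6218, 0.2411, 0.2597]
ee_rot: [-3.142, 0.0, -1.571]
force: [-1.1, -0.4, -0.6]
width: 0.0254
```

Emit:
move_arm --pt "0 0 0 0 0 0" --pt "0 0 0 0 0 0" --pt "0 0 0 0 0 0" --pt "0 0 0 0 0 0" --pt "0 0 0 0 0 0"

```text
t: 9.42
eef_pos: [0.6218, 0.2411, 0.2597]
ee_rot: [3.142, -0.0, -1.571]
force: [-0.0, 0.3, 0.9]
width: 0.0194
```

Emit:
move_arm --pt "0 0 5 0 0 0" --pt "0 0 10 0 0 0" --pt "0 0 15 0 0 0" --pt "0 0 15 0 0 0" --pt "0 0 15 0 0 0"

```text
t: 9.83
eef_pos: [0.6219, 0.2411, 0.3212]
ee_rot: [-3.141, 0.0, -1.571]
force: [0.4, 0.1, -0.7]
width: 0.0193
```

Emit:
move_arm --pt "0 0 0 0 0 0" --pt "0 0 0 0 0 0" --pt "0 0 0 0 0 0" --pt "0 0 0 0 0 0" --pt "0 0 0 0 0 0"

```text
t: 10.25
eef_pos: [0.6216, 0.241, 0.3188]
ee_rot: [3.14, -0.001, -1.571]
force: [-0.4, -0.3, -0.2]
width: 0.0192
```

```bash
python3 - <<'E'
from h import *
st,im=look(dict(notch=.076,pin_grip=.156),"g.png",big=False)
cv2.imwrite("pics/g.png",cv2.cvtColor(cv2.resize(im[120:290,150:400],(750,510)),cv2.COLOR_RGB2BGR))
E
```

```text
tcp [0.6216 0.241  0.3188] [ 3.1403 -0.0008 -1.5713]
notch [([323.6, 195.0], 0.92, [0.5695, 0.2393, 0.076])]
pin_grip [([258.7, 245.0], 0.92, [0.6215, 0.2421, 0.156])]
```

View pics/g.png

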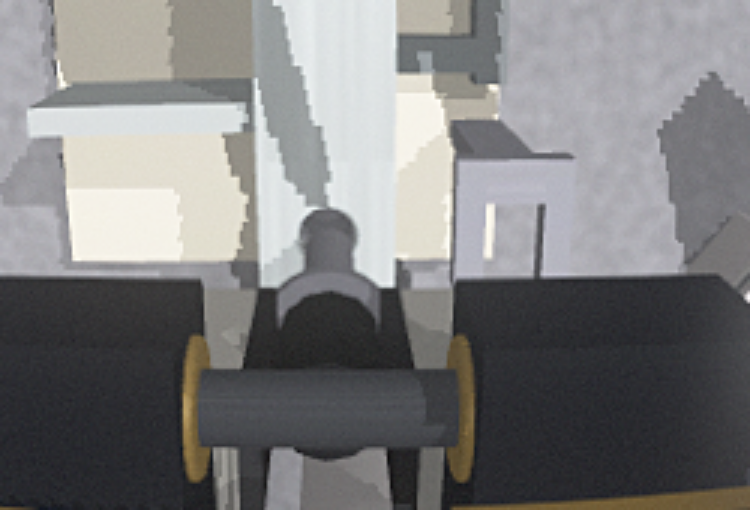

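Emit:
move_arm --pt "-10 6 0 0 0 0" --pt "-10 6 0 0 0 0" --pt "-10 6 0 0 0 0" --pt "-10 6 0 0 0 0" --pt "-10.5 6 0 0 0 0"

```text
t: 10.82
eef_pos: [0.57, 0.2719, 0.3198]
ee_rot: [-3.142, 0.0, -1.571]
force: [0.3, 0.7, -1.4]
width: 0.0193
```

Emit:
move_arm --pt "0 0 0 0 0 0" --pt "0 0 -15 0 0 0" --pt "0 0 -20 0 0 0" --pt "0 0 -15 0 0 0" --pt "0 0 -8 0 0 0"

```text
t: 11.23
eef_pos: [0.5704, 0.2711, 0.2599]
ee_rot: [3.14, -0.001, -1.571]
force: [-0.5, -0.8, -0.6]
width: 0.0196
```

Emit:
move_arm --pt "0 0 0 0 0 0" --pt "0 0 0 0 0 0" --pt "0 -4 0 0 0 0" --pt "0 -4 0 0 0 0" --pt "0 -4 0 0 0 0"

```text
t: 11.65
eef_pos: [0.5715, 0.2588, 0.2626]
ee_rot: [-3.141, 0.001, -1.571]
force: [0.2, -0.3, -0.1]
width: 0.0195
```

```bash
python3 - <<'E'
from h import *
st,im=look(dict(notch=.076,pin_grip=.098),"i.png",big=False)
cv2.imwrite("pics/i.png",cv2.cvtColor(cv2.resize(im[120:290,150:400],(750,510)),cv2.COLOR_RGB2BGR))
E
```

```text
tcp [0.5715 0.2588 0.2626] [-3.1405  0.0009 -1.5711]
notch [([261.3, 198.8], 0.69, [0.5702, 0.2418, 0.076]), ([390.3, 218.8], 0.4, [0.4863, 0.2563, 0.076])]
pin_grip [([260.1, 243.0], 0.98, [0.571, 0.2599, 0.098])]
```

View pics/i.png

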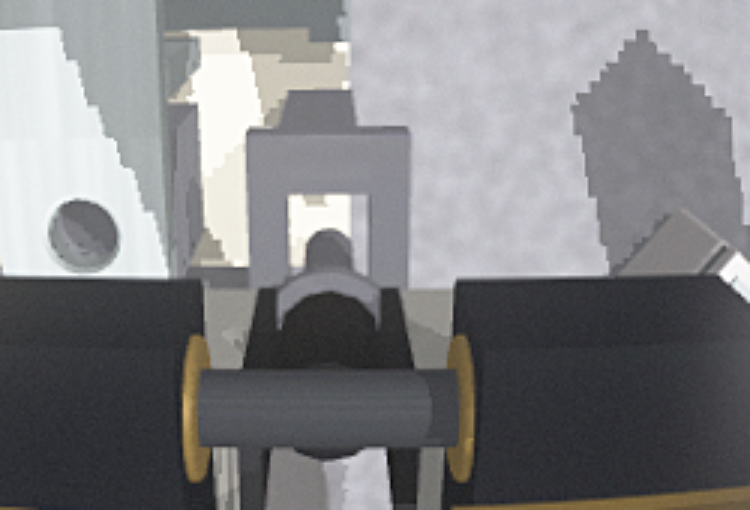

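Emit:
move_arm --pt "0 -4 0 0 0 0" --pt "0 -4 0 0 0 0" --pt "0 -4 0 0 0 0" --pt "0 -4 0 0 0 0" --pt "0 -1 0 0 0 0"

```text
t: 12.22
eef_pos: [0.5712, 0.2414, 0.2616]
ee_rot: [3.141, -0.0, -1.572]
force: [-0.3, 0.0, -0.8]
width: 0.0196
```

Emit:
move_arm --pt "0 0 0 0 0 0" --pt "0 0 -1 0 0 0" --pt "0 0 -1 0 0 0" --pt "0 0 0 0 0 0" --pt "0 0 0 0 0 0"

```text
t: 12.63
eef_pos: [0.5714, 0.2423, 0.2597]
ee_rot: [-3.141, -0.0, -1.571]
force: [0.4, 0.2, -0.2]
width: 0.0195
```

Emit:
move_arm --pt "0 0 -0.5 0 0 0" --pt "0 0 -0.5 0 0 0" --pt "0 0 0 0 0 0" --pt "0 0 0 0 0 0" --pt "0 0 0 0 0 0"

```text
t: 13.05
eef_pos: [0.5713, 0.2423, 0.2596]
ee_rot: [-3.141, 0.0, -1.571]
force: [-2.4, -0.5, 6.3]
width: 0.0195
```

Emit:
move_arm --pt "0 0 0 0 0 0" --pt "0 0 0 0 0 0" --pt "0 0 0 0 0 0" --pt "0 0 0 0 0 0" --pt "0 0 0 0 0 0" --claw 110

```text
t: 13.47
eef_pos: [0.5713, 0.2421, 0.2584]
ee_rot: [3.141, -0.0, -1.571]
force: [-0.1, 0.6, -0.1]
width: 0.0465
```

Emit:
move_arm --pt "0 0 0 0 0 0" --pt "0 0 0 0 0 0" --pt "0 0 5 0 0 0" --pt "0 0 20 0 0 0" --pt "0 0 35 0 0 0"

```text
t: 13.88
eef_pos: [0.5703, 0.2415, 0.3158]
ee_rot: [3.136, -0.004, -1.572]
force: [0.7, -0.2, -0.1]
width: 0.0497
```

Emit:
move_arm --pt "0 0 35 0 0 0" --pt "0 0 25 0 0 0" --pt "0 -6 0 0 0 0" --pt "0 0 0 0 0 0" --pt "0 0 0 0 0 0"

```text
t: 14.3
eef_pos: [0.571, 0.2358, 0.3786]
ee_rot: [3.141, 0.0, -1.572]
force: [0.1, 1.2, -0.3]
width: 0.0498
```

```bash
python3 - <<'E'
from h import *
st,im=look(dict(notch=.076,pin_grip=.096,nest4=.02),"j.png",big=False)
cv2.imwrite("pics/j.png",cv2.cvtColor(cv2.resize(im[80:250,150:400],(750,510)),cv2.COLOR_RGB2BGR))
E
```

```text
tcp [0.571  0.2358 0.3786] [ 3.1413  0.0003 -1.5718]
notch [([259.4, 182.1], 0.85, [0.5705, 0.2399, 0.076])]
pin_grip [([259.7, 193.5], 0.89, [0.5702, 0.2454, 0.096])]
nest4 [([233.3, 275.1], 0.71, [0.6057, 0.3843, 0.02]), ([234.9, 110.5], 0.56, [0.598, 0.1709, 0.02])]
```

View pics/j.png

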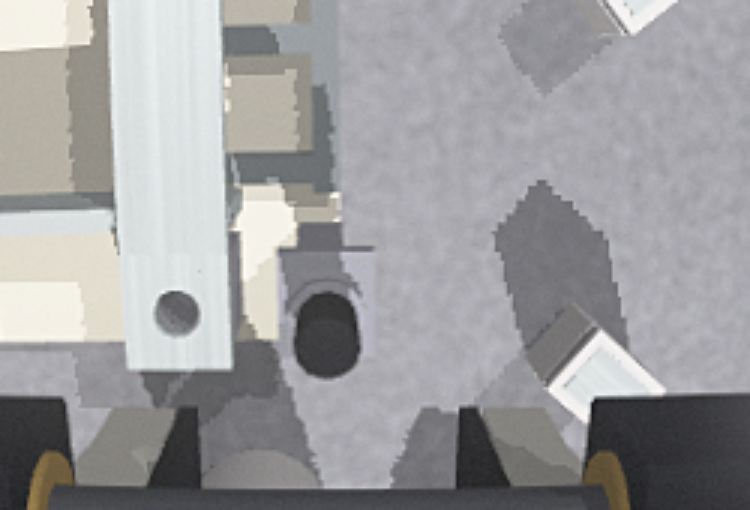

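Emit:
move_arm --pt "0 -35 0 0 0 0" --pt "0 -35 0 0 0 0" --pt "0 -35 0 0 0 0" --pt "0 -35 0 0 0 0" --pt "0 -35 0 0 0 0"

```text
t: 14.92
eef_pos: [0.571, 0.0599, 0.3779]
ee_rot: [3.14, -0.001, -1.57]
force: [-0.2, -0.3, -0.1]
width: 0.0496
```

Emit:
move_arm --pt "0 -35 0 0 0 0" --pt "0 -35 0 0 0 0" --pt "0 -35 0 0 0 0" --pt "0 -20 0 0 0 0" --pt "0 0 0 0 0 0"

```text
t: 15.33
eef_pos: [0.571, -0.0671, 0.3778]
ee_rot: [3.14, -0.001, -1.574]
force: [0.0, -0.7, 0.0]
width: 0.0499
```

Emit:
move_arm --pt "0 0 0 0 0 0" --pt "0 0 0 0 0 0" --pt "0 0 0 0 0 0" --pt "0 0 0 0 0 0" --pt "0 0 0 0 0 0"

```text
t: 15.75
eef_pos: [0.5714, -0.063, 0.3786]
ee_rot: [3.141, -0.0, -1.57]
force: [-0.0, -0.2, -0.2]
width: 0.0499
```

```bash
python3 - <<'E'
from h import *
Z=dict(lever_knob=.133,gate_park=.133,gate_corner1=.136,gate_middle=.14,gate_load=.137,gate_run=.133)
st,im=look(Z,"k.png",big=False)
cv2.imwrite("pics/k.png",cv2.cvtColor(cv2.resize(im[40:290,80:420],(748,550)),cv2.COLOR_RGB2BGR))
E
```

```text
tcp [ 0.5714 -0.063   0.3786] [ 3.1415 -0.     -1.5698]
lever_knob [([250.8, 78.2], 0.75, [0.5775, -0.155, 0.133])]
gate_park [([181.0, 125.4], 0.74, [0.6318, -0.12, 0.133]), ([255.1, 79.3], 0.69, [0.5742, -0.1541, 0.133])]
gate_corner1 [([217.5, 80.9], 0.92, [0.6021, -0.1532, 0.136]), ([219.3, 163.4], 0.62, [0.6019, -0.0902, 0.136])]
gate_middle [([217.1, 123.4], 0.83, [0.6023, -0.1213, 0.14])]
gate_load [([184.0, 126.4], 0.88, [0.6284, -0.1194, 0.137]), ([218.5, 84.3], 0.71, [0.6013, -0.1505, 0.137])]
gate_run [([256.4, 160.2], 0.77, [0.5733, -0.092, 0.133])]
```

View pics/k.png

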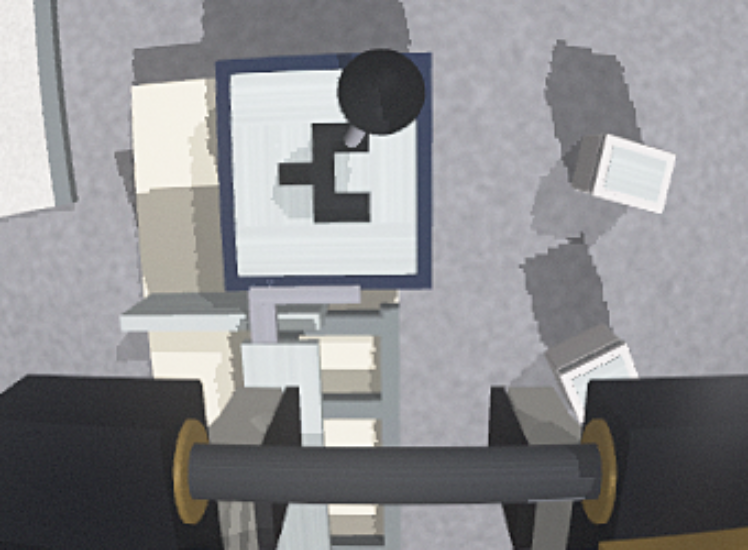

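Emit:
move_arm --pt "1 -20 0 0 0 0" --pt "1 -25 0 0 0 0" --pt "1 -25 0 0 0 0" --pt "1 -20 0 0 0 0" --pt "1 0 -5 0 0 0"

```text
t: 16.52
eef_pos: [0.5764, -0.1566, 0.3744]
ee_rot: [-3.14, -0.001, -1.573]
force: [0.4, 0.2, 0.1]
width: 0.05
```

Emit:
move_arm --pt "0 0 -20 0 0 0" --pt "0 0 -25 0 0 0" --pt "0 0 -20 0 0 0" --pt "0 0 -12 0 0 0" --pt "0 0 -5 0 0 0"

```text
t: 16.93
eef_pos: [0.5756, -0.1536, 0.2893]
ee_rot: [3.138, 0.0, -1.572]
force: [-0.1, -0.2, -0.2]
width: 0.0499
```

Emit:
move_arm --pt "0 0 0 0 0 0" --pt "0 0 0 0 0 0" --pt "0 0 0 0 0 0" --pt "0 0 0 0 0 0" --pt "0 0 0 0 0 0" --claw 255 --squeeze 15

```text
t: 17.35
eef_pos: [0.5764, -0.1539, 0.2927]
ee_rot: [-3.14, -0.0, -1.571]
force: [-1.3, -0.6, 3.7]
width: 0.0283
```

Emit:
move_arm --pt "0 0 0 0 0 0" --pt "0 0 0 0 0 0" --pt "0 0 0 0 0 0" --pt "0 0 0 0 0 0" --pt "0 0 0 0 0 0"

```text
t: 17.77
eef_pos: [0.5765, -0.1541, 0.2926]
ee_rot: [-3.14, -0.0, -1.571]
force: [-2.0, -2.1, 5.7]
width: 0.0289
```

Emit:
move_arm --pt "5 0 0 0 0 0" --pt "6 0 1 0 0 0" --pt "6 0 1 0 0 0" --pt "6 0 1 0 0 0" --pt "3.5 1 0 0 0 0"

```text
t: 18.18
eef_pos: [0.6027, -0.1532, 0.2948]
ee_rot: [3.14, -0.0, -1.571]
force: [-3.4, -2.3, 3.6]
width: 0.0284
```

Emit:
move_arm --pt "0 0 0 0 0 0" --pt "0 0 0 0 0 0" --pt "0 0 0 0 0 0" --pt "0 0 0 0 0 0" --pt "0 0 0 0 0 0"

```text
t: 18.6
eef_pos: [0.6028, -0.1528, 0.2947]
ee_rot: [-3.141, 0.0, -1.571]
force: [-1.9, -2.2, 2.1]
width: 0.0289
```

Moving along the cross slot to the middle.

Emit:
move_arm --pt "0 5 1 0 0 0" --pt "0 7 1 0 0 0" --pt "0 7 1 0 0 0" --pt "0 7 1 0 0 0" --pt "0 5.5 0 0 0 0"

```text
t: 19.02
eef_pos: [0.6027, -0.1201, 0.2983]
ee_rot: [3.141, 0.0, -1.571]
force: [-0.3, -1.5, -1.8]
width: 0.0288
```

Emit:
move_arm --pt "0 0 0 0 0 0" --pt "0 0 0 0 0 0" --pt "0 0 0 0 0 0" --pt "0 0 0 0 0 0" --pt "0 0 0 0 0 0"

```text
t: 19.43
eef_pos: [0.6028, -0.1214, 0.2984]
ee_rot: [3.141, 0.0, -1.572]
force: [0.1, 1.0, -1.8]
width: 0.0286
```

Emit:
move_arm --pt "5 0 0 0 0 0" --pt "6 0 -1 0 0 0" --pt "6 0 -1 0 0 0" --pt "6 0 -1 0 0 0" --pt "4 0 0 0 0 0"

```text
t: 19.85
eef_pos: [0.6306, -0.1215, 0.2953]
ee_rot: [3.141, -0.0, -1.571]
force: [-3.4, -0.6, 0.7]
width: 0.0285
```

Emit:
move_arm --pt "1 0 0 0 0 0" --pt "0 0 0 0 0 0" --pt "0 0 0 0 0 0" --pt "0 0 0 0 0 0" --pt "0 0 0 0 0 0"

```text
t: 20.27
eef_pos: [0.6307, -0.1214, 0.2954]
ee_rot: [-3.142, 0.0, -1.571]
force: [-2.6, -0.3, -3.0]
width: 0.029
```

Emit:
move_arm --pt "1 0 0 0 0 0" --pt "1 0 0 0 0 0" --pt "0 0 0 0 0 0" --pt "0 0 0 0 0 0" --pt "0 0 0 0 0 0"

```text
t: 20.68
eef_pos: [0.6324, -0.1214, 0.2953]
ee_rot: [3.14, 0.0, -1.571]
force: [-6.2, 0.1, -3.2]
width: 0.0292
```

Emit:
move_arm --pt "-2 0 0 0 0 0" --pt "0 0 0 0 0 0" --pt "0 0 0 0 0 0" --pt "0 0 0 0 0 0" --pt "0 0 0 0 0 0" --claw 110

```text
t: 21.1
eef_pos: [0.6314, -0.1213, 0.2963]
ee_rot: [-3.14, 0.0, -1.571]
force: [0.2, -0.2, 0.1]
width: 0.049
```

Emit:
move_arm --pt "0 0 10 0 0 0" --pt "0 0 20 0 0 0" --pt "0 0 30 0 0 0" --pt "-10 10 30 0 0 0" --pt "-20 20 10 0 0 6"

```text
t: 21.52
eef_pos: [0.6028, -0.0924, 0.4007]
ee_rot: [-3.135, -0.002, -1.469]
force: [1.1, 1.0, 0.9]
width: 0.0493
```

Emit:
move_arm --pt "-20 20 10 0 0 6" --pt "-20 20 10 0 0 6" --pt "-20 20 10 0 0 6" --pt "-20 20 10 0 0 6" --pt "-20 20 10 0 0 6" --claw 0

```text
t: 21.93
eef_pos: [0.4997, 0.0093, 0.4471]
ee_rot: [-3.14, -0.001, -0.938]
force: [0.0, 1.0, 0.5]
width: 0.0774
```

Emit:
move_arm --pt "-20 20 0 0 0 6" --pt "-20 10 0 0 0 6" --pt "-20 0 0 0 0 6" --pt "-11 0 0 0 0 6" --pt "0 0 0 0 0 6"

```text
t: 22.35
eef_pos: [0.4277, 0.0385, 0.4472]
ee_rot: [-3.139, -0.001, -0.413]
force: [-0.7, -1.2, 0.8]
width: 0.0878
```

Emit:
move_arm --pt "0 0 0 0 0 6" --pt "0 0 0 0 0 6" --pt "0 0 0 0 0 6" --pt "0 0 0 0 0 6" --pt "0 0 0 0 0 0"

```text
t: 22.77
eef_pos: [0.4297, 0.0386, 0.4466]
ee_rot: [-3.141, -0.001, 0.004]
force: [0.2, 0.5, 0.7]
width: 0.0875
```

Emit:
move_arm --pt "0 0 0 0 0 0" --pt "0 0 0 0 0 0" --pt "0 0 0 0 0 0" --pt "0 0 0 0 0 0" --pt "0 0 0 0 0 0"

```text
t: 23.18
eef_pos: [0.4298, 0.0386, 0.4457]
ee_rot: [3.142, -0.0, -0.001]
force: [0.1, 0.7, -0.4]
width: 0.0875
```

```bash
cat >> h.py <<'E'
def carts(im,st,draw=None,zt=.044):
    """bright top faces -> world centre, yaw of the 40 mm side, size"""
    out=[];m=(im.min(2)>=205).astype(np.uint8);m=cv2.morphologyEx(m,cv2.MORPH_CLOSE,np.ones((3,3)))
    for c in cv2.findContours(m,0,1)[0]:
        if not 150<cv2.contourArea(c)<6000: continue
        w=np.array([atz("wrist",p[0],zt,st)[:2]*1000 for p in c],np.float32)
        (cx,cy),(a,b),g=cv2.minAreaRect(w)
        if a<b: a,b,g=b,a,g+90
        if not(30<a<55 and 22<b<46): continue
        fill=cv2.contourArea(w)/(a*b)
        out.append((round(cx,1),round(cy,1),round((g+90)%180-90,1),round(a,1),round(b,1),round(fill,2),c.mean(0)[0].round().tolist()))
    return out
E
python3 - <<'E'
from h import *
st=arm.get_state();im=snap("wrist","l.png");print(st["eef_pos"],st["ee_rot"])
for c in carts(im,st):print(c)
for n,z in dict(nest0=.02,lever_knob=.137,pin_grip=.096,hold_bar=.07).items():
    print(n,[(np.round(x['xy'],1).tolist(),round(x['score'],2),np.round(atz("wrist",x['xy'],z,st),4).tolist()) for x in arm.spot_point(n,"wrist")[:5]])
cv2.imwrite("pics/l.png",cv2.cvtColor(cv2.resize(im[:210],(800,328)),cv2.COLOR_RGB2BGR))
E
```

```text
[0.4298 0.0386 0.4457] [ 3.1416 -0.     -0.0014]
(451.9, -115.4, 78.0, 46.5, 40.1, 0.9, [372.0, 144.0])
(462.1, 281.7, -40.2, 39.9, 31.7, 0.93, [91.0, 140.0])
(455.3, 121.8, 39.4, 40.0, 32.0, 0.94, [195.0, 140.0])
(460.3, -10.3, 27.0, 42.2, 32.5, 0.89, [296.0, 136.0])
(638.9, 236.7, 0.3, 53.8, 36.1, 0.38, [119.0, 12.0])
nest0 [([159.0, 36.0], 0.63, [0.6041, 0.1775, 0.02]), ([300.1, 33.7], 0.58, [0.6003, -0.0178, 0.02])]
lever_knob []
pin_grip [([92.2, 57.5], 0.6, [0.5705, 0.2409, 0.096])]Traceback (most recent call last):
  File "<stdin>", line 5, in <module>
ValueError: it knows: bottle_center, cart0_center, cart1_center, cart2_center, cart3_center, cart4_center, dock, gate_corner, gate_load, gate_middle, gate_park, gate_run, lever_knob, nest, notch, pin_grip, timer_
```

View pics/l.png

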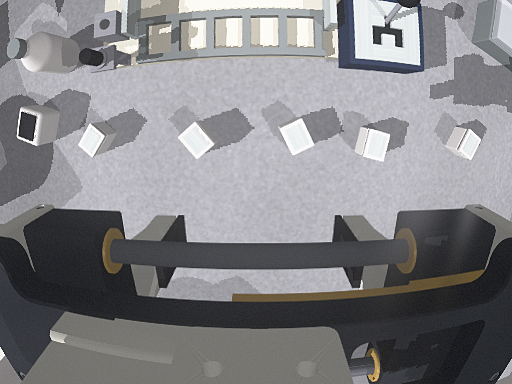

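Emit:
move_arm --pt "12 6 -3 0 0 -6" --pt "12 6 -3 0 0 -6" --pt "12 6 -3 0 0 -6" --pt "12 6 -3 0 0 -6" --pt "12 6 -3 0 0 -6"

```text
t: 23.8
eef_pos: [0.4904, 0.0689, 0.4305]
ee_rot: [3.142, -0.0, -0.529]
force: [-0.4, -0.1, -1.7]
width: 0.0876
```

Emit:
move_arm --pt "12 6 -3 0 0 -6" --pt "12 6 -3 0 0 -6" --pt "12 6 -3 0 0 -6" --pt "12 6 -3 0 0 -6" --pt "12 6 -3 0 0 -6"

```text
t: 24.22
eef_pos: [0.5505, 0.099, 0.4153]
ee_rot: [3.141, -0.0, -1.053]
force: [-0.7, -0.6, 0.4]
width: 0.0874
```

Emit:
move_arm --pt "12 6 -3 0 0 -6" --pt "12 6 -3 0 0 -6" --pt "12 6 -3 0 0 -6" --pt "12 6 -3 0 0 -6" --pt "4 6 -3 0 0 -6"

```text
t: 24.63
eef_pos: [0.6032, 0.129, 0.3999]
ee_rot: [3.141, -0.001, -1.577]
force: [0.5, 0.2, -0.2]
width: 0.0876
```

Emit:
move_arm --pt "0 0 0 0 0 0" --pt "0 0 0 0 0 0" --pt "0 0 0 0 0 0" --pt "0 0 0 0 0 0" --pt "0 0 0 0 0 0"

```text
t: 25.05
eef_pos: [0.6015, 0.1283, 0.4012]
ee_rot: [-3.141, 0.0, -1.57]
force: [-0.6, -0.1, -0.3]
width: 0.0877
```

```bash
python3 - <<'E'
from h import *
st,im=look(dict(nest0=.02,pin_grip=.096,lever_knob=.137),"m0.png",big=False)
cv2.imwrite("pics/m.png",cv2.cvtColor(cv2.resize(im[0:245,130:400],(661,600)),cv2.COLOR_RGB2BGR))
# per-nest mask if any
for m in arm.masks_of("nest0","wrist")[:6]:
    c=max(cv2.findContours(m["pixels"].astype(np.uint8),0,1)[0],key=cv2.contourArea)
    w=np.array([atz("wrist",p[0],.02,st)[:2]*1000 for p in c],np.float32);print(round(m["score"],2),cv2.minAreaRect(w))
E
```

```text
tcp [0.6015 0.1283 0.4012] [-3.1409  0.0003 -1.5697]
nest0 [([262.3, 195.8], 0.8, [0.5975, 0.1717, 0.02]), ([262.1, 44.1], 0.56, [0.598, -0.0176, 0.02])]
pin_grip [([285.9, 274.6], 0.57, [0.5712, 0.2414, 0.096])]
lever_knob []
0.69 ((643.5693359375, 79.46305084228516), (320.2476501464844, 170.40805053710938), 88.01461029052734)
```

View pics/m.png

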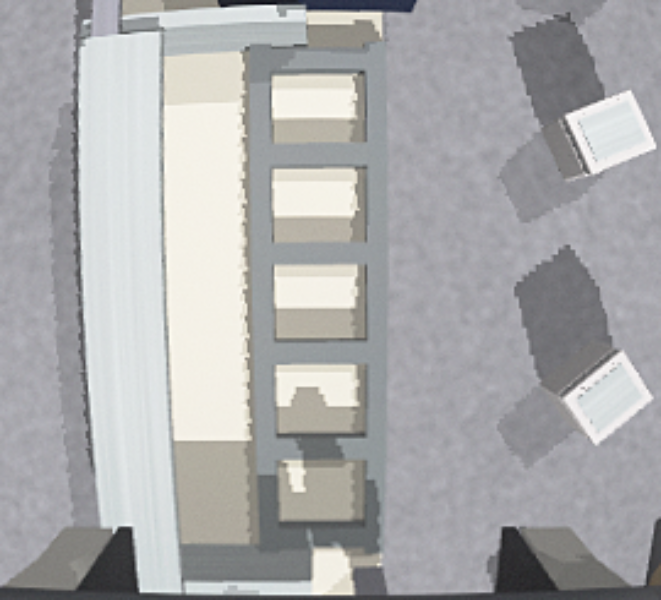

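```bash
python3 - <<'E'
from h import *
st=arm.get_state()
s=661/270
E=[(272,367,71,143),(272,366,168,243),(273,367,263,340),(275,367,364,436),(277,366,459,522)]
for l,r,t,b in E:
    y=(t+b)/2;x=(l+r)/2
    P=[atz("wrist",((a+.5)/s+130-.5,(c+.5)/s-.5),.032,st)[:2]*1000 for a,c in((l,y),(r,y),(x,t),(x,b))]
    print("x far %.1f near %.1f mid %.1f | y t %.1f b %.1f mid %.1f"%(P[0][0],P[1][0],(P[0][0]+P[1][0])/2,P[2][1],P[3][1],(P[2][1]+P[3][1])/2))
im=cv2.cvtColor(cv2.imread("pics/m0.png"),cv2.COLOR_BGR2GRAY)
for row in(45,125,200): print(row,im[row,232:288].tolist())
for col in(255,): print(im[20:222,col].tolist())
E
```

```text
x far 622.7 near 577.8 mid 600.2 | y t -34.0 b 2.1 mid -15.9
x far 622.7 near 578.3 mid 600.5 | y t 14.3 b 50.5 mid 32.4
x far 622.5 near 577.6 mid 600.0 | y t 60.1 b 97.3 mid 78.7
x far 622.1 near 577.0 mid 599.6 | y t 109.0 b 145.1 mid 127.0
x far 621.8 near 576.7 mid 599.3 | y t 156.9 b 190.6 mid 173.8
45 [155, 159, 157, 160, 159, 159, 162, 158, 113, 221, 251, 244, 243, 242, 243, 242, 242, 242, 242, 243, 241, 243, 240, 243, 242, 242, 242, 242, 242, 242, 241, 241, 243, 242, 242, 242, 242, 243, 243, 242, 244, 234, 232, 161, 137, 145, 149, 85, 169, 161, 156, 159, 160, 157, 157, 152]
125 [140, 158, 161, 162, 158, 157, 155, 158, 157, 141, 174, 242, 235, 233, 233, 232, 233, 231, 230, 229, 229, 232, 230, 230, 230, 232, 229, 230, 230, 229, 230, 227, 229, 230, 229, 230, 231, 230, 231, 232, 235, 212, 208, 161, 140, 145, 145, 98, 146, 159, 155, 155, 151, 155, 151, 153]
200 [132, 137, 132, 119, 108, 107, 111, 107, 106, 108, 99, 121, 163, 174, 174, 169, 166, 206, 242, 241, 239, 242, 217, 165, 168, 171, 167, 172, 172, 171, 170, 172, 171, 169, 168, 170, 169, 171, 170, 168, 174, 156, 137, 133, 13
[... 363 characters left out ...]
 242, 241, 241, 242, 242, 242, 249, 205, 171, 179, 180, 176, 179, 181, 177, 178, 181, 174, 157, 159, 160, 157, 157, 162, 158, 155, 157, 207, 227, 220, 220, 217, 241, 241, 241, 240, 241, 241, 241, 241, 241, 240, 241, 245, 230, 172, 175, 176, 176, 176, 178, 178, 176, 177, 179, 178, 185, 117, 112, 156, 161, 153, 155, 156, 156, 159, 151, 170, 229, 220, 219, 244, 241, 240, 240, 243, 246, 163, 172, 172, 174, 172, 177, 172, 173, 173, 174, 176, 172, 172, 173, 171, 174, 173, 173, 141, 85, 96, 104, 110, 109, 111, 109, 106, 105, 105, 113, 140, 134, 140, 172, 166, 166, 166, 167, 169, 168, 164, 163, 165, 167, 171, 172, 167, 170, 169, 169, 167, 171, 173, 170, 136, 80, 87, 99, 127, 131, 129, 129, 119, 101]
```

Emit:
move_arm --pt "-14 15 -8 0 0 -4" --pt "-14 15 -8 0 0 -4" --pt "-14 15 -8 0 0 -4" --pt "-14 15 -8 0 0 -4" --pt "-14 15 -8 0 0 -4"

```text
t: 25.72
eef_pos: [0.5311, 0.2041, 0.3605]
ee_rot: [-3.141, 0.0, -1.924]
force: [-0.1, -0.0, -0.1]
width: 0.0875
```

Emit:
move_arm --pt "-14 15 -8 0 0 -4" --pt "-14 15 -8 0 0 -4" --pt "-14 15 -8 0 0 -4" --pt "-14 15 -8 0 0 -4" --pt "-14 15 -8 0 0 -4"

```text
t: 26.13
eef_pos: [0.4611, 0.2793, 0.3205]
ee_rot: [-3.142, 0.0, -2.272]
force: [0.3, 0.4, -0.8]
width: 0.0878
```

Emit:
move_arm --pt "0 0 0 0 0 0" --pt "0 0 0 0 0 0" --pt "0 0 0 0 0 0" --pt "0 0 0 0 0 0" --pt "0 0 0 0 0 0"

```text
t: 26.55
eef_pos: [0.4623, 0.2782, 0.321]
ee_rot: [-3.142, 0.001, -2.27]
force: [1.1, -0.9, -0.6]
width: 0.0879
```

```bash
cat > c.py <<'E'
from h import *
import sys
st=arm.get_state();im=snap("wrist",sys.argv[1]);print(st["eef_pos"]*1000,np.degrees(st["ee_rot"][2]),st["width"])
for c in carts(im,st):print(c)
E
python3 c.py n.png
```

```text
[462.3249 278.2284 321.0097] -130.04136440646676 0.08786948197747492
(724.1, 96.4, -89.6, 50.2, 43.2, 0.56, [6.0, 204.0])
(443.5, 134.2, 59.4, 48.5, 29.1, 0.59, [168.0, 50.0])
```

View pics/n.png

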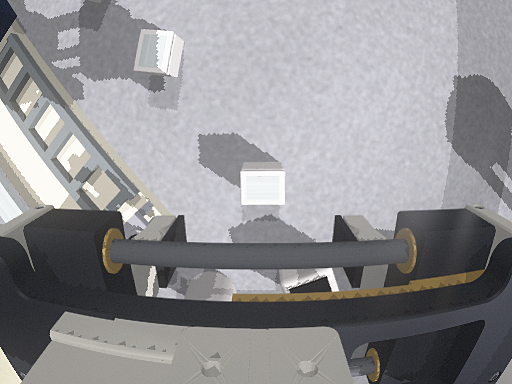

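```bash
python3 - <<'E'
from h import *
im=cv2.imread("pics/n.png").min(2)
print(im[187,232:292].tolist());print(im[155:212,245].tolist())
E
```

```text
[199, 196, 196, 198, 199, 208, 186, 141, 164, 240, 255, 251, 251, 250, 245, 242, 243, 242, 243, 243, 242, 243, 243, 243, 243, 243, 243, 244, 244, 242, 243, 242, 242, 242, 242, 244, 242, 243, 242, 243, 242, 243, 243, 242, 242, 242, 243, 250, 251, 251, 251, 255, 244, 192, 200, 205, 205, 211, 212, 211]
[141, 143, 142, 142, 138, 141, 138, 166, 169, 171, 169, 168, 170, 175, 205, 153, 237, 255, 251, 251, 250, 247, 249, 249, 249, 249, 250, 250, 248, 250, 250, 250, 250, 249, 248, 250, 250, 249, 249, 249, 250, 251, 250, 251, 250, 250, 250, 250, 254, 255, 173, 182, 180, 184, 182, 181, 180]
```

```bash
sed -i 's/>=205/>=225/' h.py; python3 c.py n2.png
```

```text
[462.264  278.1812 320.94  ] -130.05236152190142 0.08727537697876296
(724.1, 96.1, -89.4, 48.3, 42.8, 0.58, [6.0, 204.0])
(461.1, 281.3, -39.9, 39.5, 32.9, 0.93, [263.0, 187.0])
(446.9, 133.0, 39.3, 40.4, 27.3, 0.71, [168.0, 52.0])
```

Emit:
move_arm --pt "-1 3 -20 0 0 0" --pt "0 0 -30 0 0 0" --pt "0 0 -35 0 0 0" --pt "0 0 -28 0 0 0" --pt "0 0 -12 0 0 0"

```text
t: 27.07
eef_pos: [0.4601, 0.2802, 0.1922]
ee_rot: [3.141, -0.004, -2.271]
force: [-0.0, -0.8, -0.9]
width: 0.0876
```

Emit:
move_arm --pt "0 0 -3.5 0 0 0" --pt "0 0 0 0 0 0" --pt "0 0 0 0 0 0" --pt "0 0 0 0 0 0" --pt "0 0 0 0 0 0"

```text
t: 27.48
eef_pos: [0.4612, 0.282, 0.1935]
ee_rot: [-3.142, 0.003, -2.269]
force: [-0.1, -0.3, 1.1]
width: 0.0877
```

Emit:
move_arm --pt "0 0 0 0 0 0" --pt "0 0 0 0 0 0" --pt "0 0 0 0 0 0" --pt "0 0 0 0 0 0" --pt "0 0 0 0 0 0" --claw 255 --squeeze 20

```text
t: 27.9
eef_pos: [0.4608, 0.2817, 0.1923]
ee_rot: [-3.142, 0.0, -2.269]
force: [-0.2, -0.2, -0.6]
width: 0.0595
```

Emit:
move_arm --pt "0 0 0 0 0 0" --pt "0 0 0 0 0 0" --pt "0 0 0 0 0 0" --pt "0 0 0 0 0 0" --pt "0 0 0 0 0 0"

```text
t: 28.32
eef_pos: [0.4608, 0.2816, 0.1921]
ee_rot: [-3.142, -0.0, -2.269]
force: [0.4, -1.1, -0.0]
width: 0.0398
```

Emit:
move_arm --pt "0 0 10 0 0 0" --pt "0 0 25 0 0 0" --pt "0 0 35 0 0 0" --pt "0 0 35 0 0 0" --pt "0 0 25 0 0 0"

```text
t: 28.73
eef_pos: [0.461, 0.2817, 0.3258]
ee_rot: [-3.141, 0.002, -2.269]
force: [0.8, 0.9, -2.0]
width: 0.0398
```

Emit:
move_arm --pt "14 -11 0 0 0 4" --pt "14 -11 0 0 0 4" --pt "14 -11 0 0 0 4" --pt "14 -11 0 0 0 4" --pt "14 -11 0 0 0 4"

```text
t: 29.15
eef_pos: [0.5311, 0.2259, 0.3229]
ee_rot: [3.142, 0.0, -1.917]
force: [-0.6, 0.4, -1.9]
width: 0.0398
```

Emit:
move_arm --pt "14 -11 0 0 0 4" --pt "14 -11 0 0 0 4" --pt "14 -10 0 0 0 4" --pt "14 -10 0 0 0 4" --pt "13 -9 0 0 0 4"

```text
t: 29.57
eef_pos: [0.6003, 0.1748, 0.3227]
ee_rot: [3.141, -0.0, -1.568]
force: [-0.5, 0.3, -2.5]
width: 0.0398
```

Emit:
move_arm --pt "0 0 0 0 0 0" --pt "0 0 0 0 0 0" --pt "0 0 0 0 0 0" --pt "0 0 0 0 0 0" --pt "0 0 0 0 0 0"

```text
t: 29.98
eef_pos: [0.5993, 0.176, 0.3225]
ee_rot: [-3.142, 0.0, -1.571]
force: [-0.9, 0.6, -2.1]
width: 0.0401
```

```bash
python3 - <<'E'
from h import *
st,im=look(dict(cart0_center=.152),"o0.png",big=False)
print(carts(im,st,zt=.174))
cv2.imwrite("pics/o.png",cv2.cvtColor(cv2.resize(im[60:300,140:400],(650,600)),cv2.COLOR_RGB2BGR))
E
```

```text
tcp [0.5993 0.176  0.3225] [-3.1415  0.0001 -1.5711]
cart0_center []
[]
```

View pics/o.png

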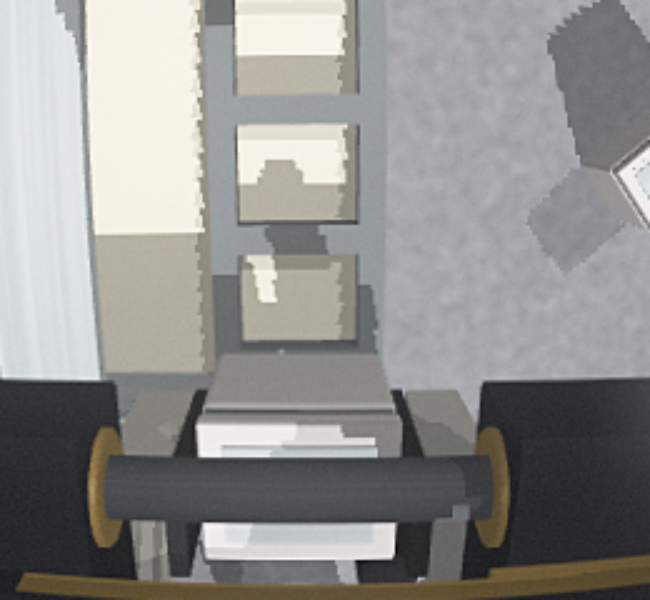

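Emit:
move_arm --pt "0 0 -20 0 0 0" --pt "0 0 -30 0 0 0" --pt "0 0 -25 0 0 0" --pt "0 0 -12 0 0 0" --pt "0 0 -6 0 0 0"

```text
t: 30.5
eef_pos: [0.5991, 0.1755, 0.2272]
ee_rot: [3.139, -0.002, -1.571]
force: [0.0, 0.6, -0.6]
width: 0.0398
```

Emit:
move_arm --pt "0 0 -3 0 0 0" --pt "0 0 -3 0 0 0" --pt "0 0 -3 0 0 0" --pt "0 0 0 0 0 0" --pt "0 0 0 0 0 0"

```text
t: 30.92
eef_pos: [0.6, 0.1757, 0.2209]
ee_rot: [-3.141, 0.001, -1.571]
force: [0.3, 0.4, -1.9]
width: 0.0398
```

Emit:
move_arm --pt "0 0 -3 0 0 0" --pt "0 0 -3 0 0 0" --pt "0 0 -2 0 0 0" --pt "0 0 0 0 0 0" --pt "0 0 0 0 0 0"

```text
t: 31.33
eef_pos: [0.5998, 0.1756, 0.2121]
ee_rot: [3.141, -0.0, -1.571]
force: [-0.9, -0.3, -1.2]
width: 0.0397
```

Emit:
move_arm --pt "0 0 -1 0 0 0" --pt "0 0 0 0 0 0" --pt "0 0 0 0 0 0" --pt "0 0 0 0 0 0" --pt "0 0 0 0 0 0"

```text
t: 31.75
eef_pos: [0.5998, 0.1756, 0.2121]
ee_rot: [-3.141, -0.0, -1.571]
force: [-3.2, -0.6, 6.6]
width: 0.0401
```

Emit:
move_arm --pt "0 0 0 0 0 0" --pt "0 0 0 0 0 0" --pt "0 0 0 0 0 0" --pt "0 0 0 0 0 0" --pt "0 0 0 0 0 0" --claw 100

```text
t: 32.17
eef_pos: [0.5999, 0.1757, 0.211]
ee_rot: [3.141, -0.0, -1.571]
force: [0.1, -0.3, 0.0]
width: 0.0529
```

Emit:
move_arm --pt "0 0 10 0 0 0" --pt "0 0 25 0 0 0" --pt "0 0 30 0 0 0" --pt "0 0 30 0 0 0" --pt "0 0 15 0 0 0"

```text
t: 32.58
eef_pos: [0.6006, 0.1759, 0.3259]
ee_rot: [-3.137, 0.002, -1.57]
force: [0.6, -0.5, 1.3]
width: 0.0531
```

Emit:
move_arm --pt "-15 -6 0 0 0 4" --pt "-15 -6 0 0 0 4" --pt "-15 -6 0 0 0 4" --pt "-15 -6 0 0 0 4" --pt "-15 -6 0 0 0 4" --claw 0

```text
t: 33.0
eef_pos: [0.5241, 0.1453, 0.322]
ee_rot: [-3.141, 0.0, -1.219]
force: [-0.8, -1.2, -0.4]
width: 0.0812
```

Emit:
move_arm --pt "-15 -6 0 0 0 4" --pt "-15 -6 0 0 0 4" --pt "-15 -6 0 0 0 4" --pt "-15 -6 0 0 0 4" --pt "-10 0 0 0 0 4"

```text
t: 33.42
eef_pos: [0.4534, 0.1206, 0.3218]
ee_rot: [-3.141, 0.0, -0.87]
force: [-0.2, -0.8, -0.4]
width: 0.0879
```

Emit:
move_arm --pt "0 0 0 0 0 0" --pt "0 0 0 0 0 0" --pt "0 0 0 0 0 0" --pt "0 0 0 0 0 0" --pt "0 0 0 0 0 0"

```text
t: 33.83
eef_pos: [0.4553, 0.1218, 0.3211]
ee_rot: [3.141, -0.0, -0.874]
force: [-1.0, 0.9, -0.3]
width: 0.0875
```

```bash
python3 c.py p.png
```

```text
[455.3103 121.8234 321.1193] -50.076414804377094 0.0874803649150357
(455.5, 121.6, 39.9, 39.3, 30.9, 0.96, [259.0, 185.0])
(605.5, 185.0, 3.6, 47.7, 34.2, 0.66, [98.0, 137.0])
(460.7, -7.6, 26.6, 44.5, 35.6, 0.79, [349.0, 73.0])
(594.5, 27.8, -0.1, 37.4, 22.2, 0.6, [209.0, 9.0])
```

Emit:
move_arm --pt "0 0 -20 0 0 0" --pt "0 0 -30 0 0 0" --pt "0 0 -35 0 0 0" --pt "0 0 -28 0 0 0" --pt "0 0 -12 0 0 0"

```text
t: 34.3
eef_pos: [0.4539, 0.1208, 0.1927]
ee_rot: [3.137, 0.001, -0.874]
force: [-0.4, -1.3, 0.3]
width: 0.0879
```

Emit:
move_arm --pt "0 0 -3.5 0 0 0" --pt "0 0 0 0 0 0" --pt "0 0 0 0 0 0" --pt "0 0 0 0 0 0" --pt "0 0 0 0 0 0"

```text
t: 34.72
eef_pos: [0.4553, 0.122, 0.1938]
ee_rot: [-3.139, -0.0, -0.873]
force: [0.8, -1.1, 0.2]
width: 0.0881
```

Emit:
move_arm --pt "0 0 0 0 0 0" --pt "0 0 0 0 0 0" --pt "0 0 0 0 0 0" --pt "0 0 0 0 0 0" --pt "0 0 0 0 0 0" --claw 255

```text
t: 35.13
eef_pos: [0.4548, 0.1217, 0.1928]
ee_rot: [-3.141, 0.0, -0.873]
force: [-0.2, 0.3, -0.1]
width: 0.06
```

Emit:
move_arm --pt "0 0 0 0 0 0" --pt "0 0 0 0 0 0" --pt "0 0 0 0 0 0" --pt "0 0 0 0 0 0" --pt "0 0 0 0 0 0"

```text
t: 35.55
eef_pos: [0.4549, 0.1217, 0.1926]
ee_rot: [-3.142, -0.0, -0.873]
force: [0.7, 0.1, -0.3]
width: 0.0397
```

Emit:
move_arm --pt "0 0 10 0 0 0" --pt "0 0 25 0 0 0" --pt "0 0 35 0 0 0" --pt "0 0 35 0 0 0" --pt "0 0 25 0 0 0"

```text
t: 35.97
eef_pos: [0.4549, 0.1216, 0.3253]
ee_rot: [-3.14, -0.0, -0.873]
force: [0.0, 0.8, -0.3]
width: 0.0397
```

Emit:
move_arm --pt "15 1 0 0 0 -4" --pt "15 1 0 0 0 -4" --pt "15 1 0 0 0 -4" --pt "15 1 0 0 0 -4" --pt "15 1 0 0 0 -4"

```text
t: 36.38
eef_pos: [0.5303, 0.1265, 0.3225]
ee_rot: [3.141, 0.0, -1.226]
force: [0.0, 0.2, -0.4]
width: 0.0399
```

Emit:
move_arm --pt "15 1 0 0 0 -4" --pt "15 0 0 0 0 -4" --pt "15 0 0 0 0 -4" --pt "15 0 0 0 0 -4" --pt "10 0 0 0 0 -4"

```text
t: 36.8
eef_pos: [0.6008, 0.1276, 0.322]
ee_rot: [3.141, -0.0, -1.575]
force: [0.1, 0.1, -0.4]
width: 0.0398
```

Emit:
move_arm --pt "0 0 0 0 0 0" --pt "0 0 0 0 0 0" --pt "0 0 0 0 0 0" --pt "0 0 0 0 0 0" --pt "0 0 0 0 0 0"

```text
t: 37.22
eef_pos: [0.5993, 0.1277, 0.3228]
ee_rot: [-3.142, 0.0, -1.57]
force: [0.2, -0.7, -0.9]
width: 0.0396
```

Emit:
move_arm --pt "0 0 -20 0 0 0" --pt "0 0 -30 0 0 0" --pt "0 0 -25 0 0 0" --pt "0 0 -12 0 0 0" --pt "0 0 -6 0 0 0"

```text
t: 37.63
eef_pos: [0.5988, 0.1273, 0.2276]
ee_rot: [3.139, -0.001, -1.571]
force: [-0.1, 0.5, -0.2]
width: 0.0399
```

Emit:
move_arm --pt "0 0 -3 0 0 0" --pt "0 0 -3 0 0 0" --pt "0 0 -3 0 0 0" --pt "0 0 0 0 0 0" --pt "0 0 0 0 0 0"

```text
t: 38.05
eef_pos: [0.6, 0.1278, 0.2214]
ee_rot: [-3.141, 0.0, -1.571]
force: [0.8, -0.0, -1.1]
width: 0.0397
```

Emit:
move_arm --pt "0 0 -3 0 0 0" --pt "0 0 -3 0 0 0" --pt "0 0 -2 0 0 0" --pt "0 0 0 0 0 0" --pt "0 0 0 0 0 0"

```text
t: 38.47
eef_pos: [0.5998, 0.1276, 0.2126]
ee_rot: [3.142, -0.0, -1.571]
force: [0.0, -1.6, -0.1]
width: 0.0398
```

Emit:
move_arm --pt "0 0 -1 0 0 0" --pt "0 0 0 0 0 0" --pt "0 0 0 0 0 0" --pt "0 0 0 0 0 0" --pt "0 0 0 0 0 0"

```text
t: 38.88
eef_pos: [0.5998, 0.1276, 0.2126]
ee_rot: [-3.141, -0.0, -1.571]
force: [-2.8, 0.0, 7.7]
width: 0.0397
```

Emit:
move_arm --pt "0 0 0 0 0 0" --pt "0 0 0 0 0 0" --pt "0 0 0 0 0 0" --pt "0 0 0 0 0 0" --pt "0 0 0 0 0 0" --claw 100

```text
t: 39.3
eef_pos: [0.5998, 0.1276, 0.2115]
ee_rot: [3.141, -0.0, -1.571]
force: [-0.5, 0.8, -0.5]
width: 0.0529
```

Emit:
move_arm --pt "0 0 10 0 0 0" --pt "0 0 25 0 0 0" --pt "0 0 30 0 0 0" --pt "0 0 30 0 0 0" --pt "0 0 15 0 0 0"

```text
t: 39.72
eef_pos: [0.6006, 0.1278, 0.3264]
ee_rot: [-3.137, 0.001, -1.571]
force: [0.8, -0.1, 0.4]
width: 0.0534
```

Emit:
move_arm --pt "-14 -14 0 0 0 3" --pt "-14 -14 0 0 0 3" --pt "-14 -14 0 0 0 3" --pt "-14 -14 0 0 0 3" --pt "-14 -14 0 0 0 3" --claw 0

```text
t: 40.13
eef_pos: [0.529, 0.057, 0.3224]
ee_rot: [-3.141, 0.0, -1.307]
force: [1.0, -0.3, -0.0]
width: 0.0811
```

Emit:
move_arm --pt "-14 -14 0 0 0 3" --pt "-14 -14 0 0 0 3" --pt "-14 -14 0 0 0 3" --pt "-14 -14 0 0 0 3" --pt "-14 -11 0 0 0 0"

```text
t: 40.55
eef_pos: [0.459, -0.0102, 0.3224]
ee_rot: [-3.141, -0.0, -1.097]
force: [-0.9, 0.1, 0.1]
width: 0.088
```

Emit:
move_arm --pt "0 0 0 0 0 0" --pt "0 0 0 0 0 0" --pt "0 0 0 0 0 0" --pt "0 0 0 0 0 0" --pt "0 0 0 0 0 0"

```text
t: 40.97
eef_pos: [0.4603, -0.009, 0.3217]
ee_rot: [-3.142, -0.0, -1.1]
force: [0.5, 1.4, -1.0]
width: 0.088
```

```bash
python3 c.py q.png
```

```text
[460.308   -8.9618 321.7434] -63.00439855768316 0.08797576916172596
(459.4, -11.0, 26.0, 39.2, 31.0, 0.94, [261.0, 183.0])
(450.8, -121.6, -11.9, 39.2, 33.0, 0.96, [327.0, 78.0])
```

Emit:
move_arm --pt "-1 -2 -20 0 0 -1" --pt "0 0 -30 0 0 0" --pt "0 0 -35 0 0 0" --pt "0 0 -28 0 0 0" --pt "0 0 -12 0 0 0"

```text
t: 41.43
eef_pos: [0.4577, -0.0116, 0.1933]
ee_rot: [3.137, 0.001, -1.118]
force: [-0.4, -0.0, 0.9]
width: 0.0876
```

Emit:
move_arm --pt "0 0 -4 0 0 0" --pt "0 0 0 0 0 0" --pt "0 0 0 0 0 0" --pt "0 0 0 0 0 0" --pt "0 0 0 0 0 0"

```text
t: 41.85
eef_pos: [0.4594, -0.0111, 0.1938]
ee_rot: [-3.139, -0.0, -1.117]
force: [0.5, -0.5, -0.0]
width: 0.0877
```

Emit:
move_arm --pt "0 0 0 0 0 0" --pt "0 0 0 0 0 0" --pt "0 0 0 0 0 0" --pt "0 0 0 0 0 0" --pt "0 0 0 0 0 0" --claw 255

```text
t: 42.27
eef_pos: [0.4588, -0.0113, 0.1928]
ee_rot: [-3.141, 0.0, -1.117]
force: [0.4, 0.3, -0.8]
width: 0.0598
```

Emit:
move_arm --pt "0 0 0 0 0 0" --pt "0 0 0 0 0 0" --pt "0 0 0 0 0 0" --pt "0 0 0 0 0 0" --pt "0 0 0 0 0 0"

```text
t: 42.68
eef_pos: [0.4589, -0.0113, 0.1926]
ee_rot: [-3.142, -0.0, -1.117]
force: [-0.3, -0.4, 0.0]
width: 0.0395
```

Emit:
move_arm --pt "0 0 10 0 0 0" --pt "0 0 25 0 0 0" --pt "0 0 35 0 0 0" --pt "0 0 35 0 0 0" --pt "0 0 25 0 0 0"

```text
t: 43.1
eef_pos: [0.4589, -0.0114, 0.3253]
ee_rot: [-3.14, -0.0, -1.117]
force: [2.0, 0.4, -1.5]
width: 0.0396
```

Emit:
move_arm --pt "14 9 0 0 0 -3" --pt "14 9 0 0 0 -3" --pt "14 9 0 0 0 -3" --pt "14 9 0 0 0 -3" --pt "14 9 0 0 0 -3"

```text
t: 43.52
eef_pos: [0.5291, 0.034, 0.3225]
ee_rot: [3.141, 0.0, -1.382]
force: [-0.3, 0.3, 0.4]
width: 0.04
```

Emit:
move_arm --pt "14 9 0 0 0 -3" --pt "14 9 0 0 0 -3" --pt "14 9 0 0 0 -3" --pt "14 9 0 0 0 -2" --pt "14.5 9.5 0 0 0 0"

```text
t: 43.93
eef_pos: [0.5996, 0.0795, 0.322]
ee_rot: [3.14, -0.0, -1.574]
force: [-0.7, -0.9, -1.2]
width: 0.0399
```

Emit:
move_arm --pt "0 0 0 0 0 0" --pt "0 0 0 0 0 0" --pt "0 0 0 0 0 0" --pt "0 0 0 0 0 0" --pt "0 0 0 0 0 0"

```text
t: 44.35
eef_pos: [0.5988, 0.0788, 0.3227]
ee_rot: [3.141, -0.0, -1.571]
force: [0.1, 0.3, -1.6]
width: 0.0396
```

Emit:
move_arm --pt "0.7 0.5 -20 0 0 0" --pt "0 0 -30 0 0 0" --pt "0 0 -25 0 0 0" --pt "0 0 -12 0 0 0" --pt "0 0 -6 0 0 0"

```text
t: 44.77
eef_pos: [0.599, 0.0791, 0.2276]
ee_rot: [3.139, -0.001, -1.572]
force: [0.2, 0.2, -1.0]
width: 0.04
```

Emit:
move_arm --pt "0 0 -3 0 0 0" --pt "0 0 -3 0 0 0" --pt "0 0 -3 0 0 0" --pt "0 0 0 0 0 0" --pt "0 0 0 0 0 0"

```text
t: 45.18
eef_pos: [0.6002, 0.0797, 0.2213]
ee_rot: [-3.141, 0.0, -1.571]
force: [0.3, -0.1, -1.5]
width: 0.04
```

Emit:
move_arm --pt "0 0 -3 0 0 0" --pt "0 0 -3 0 0 0" --pt "0 0 -2 0 0 0" --pt "0 0 0 0 0 0" --pt "0 0 0 0 0 0"

```text
t: 45.6
eef_pos: [0.6, 0.0797, 0.2126]
ee_rot: [3.142, -0.0, -1.571]
force: [-0.2, 0.4, -1.2]
width: 0.0402
```

Emit:
move_arm --pt "0 0 -1 0 0 0" --pt "0 0 0 0 0 0" --pt "0 0 0 0 0 0" --pt "0 0 0 0 0 0" --pt "0 0 0 0 0 0"

```text
t: 46.02
eef_pos: [0.6, 0.0797, 0.2126]
ee_rot: [-3.141, -0.0, -1.571]
force: [-3.6, 0.5, 7.9]
width: 0.0399
```

Emit:
move_arm --pt "0 0 0 0 0 0" --pt "0 0 0 0 0 0" --pt "0 0 0 0 0 0" --pt "0 0 0 0 0 0" --pt "0 0 0 0 0 0" --claw 100

```text
t: 46.43
eef_pos: [0.6, 0.0796, 0.2115]
ee_rot: [3.141, -0.0, -1.571]
force: [-0.3, 0.6, -0.1]
width: 0.0531
```

Emit:
move_arm --pt "0 0 10 0 0 0" --pt "0 0 25 0 0 0" --pt "0 0 30 0 0 0" --pt "0 0 30 0 0 0" --pt "0 0 15 0 0 0"

```text
t: 46.85
eef_pos: [0.6008, 0.0798, 0.3264]
ee_rot: [-3.137, 0.001, -1.57]
force: [0.5, 0.5, 0.1]
width: 0.0531
```

Emit:
move_arm --pt "-15 -20 0 0 0 -2" --pt "-15 -20 0 0 0 -2" --pt "-15 -20 0 0 0 -2" --pt "-15 -20 0 0 0 -2" --pt "-15 -20 0 0 0 -2" --claw 0

```text
t: 47.27
eef_pos: [0.5242, -0.0212, 0.3225]
ee_rot: [-3.141, 0.0, -1.747]
force: [0.5, -0.0, 0.8]
width: 0.081
```

Emit:
move_arm --pt "-15 -20 0 0 0 -2" --pt "-15 -20 0 0 0 0" --pt "-15 -20 0 0 0 0" --pt "-15 -20 0 0 0 0" --pt "-14 -20 0 0 0 0"

```text
t: 47.68
eef_pos: [0.45, -0.1212, 0.3225]
ee_rot: [-3.141, 0.0, -1.78]
force: [0.7, 0.2, -0.0]
width: 0.0879
```

Emit:
move_arm --pt "0 0 0 0 0 0" --pt "0 0 0 0 0 0" --pt "0 0 0 0 0 0" --pt "0 0 0 0 0 0" --pt "0 0 0 0 0 0"

```text
t: 48.1
eef_pos: [0.4515, -0.1199, 0.3218]
ee_rot: [-3.141, 0.0, -1.78]
force: [0.1, -0.1, 1.3]
width: 0.0879
```

```bash
python3 c.py r.png
```

```text
[ 451.5253 -119.8504  321.8001] -101.97873387028993 0.08786322023373158
(450.5, -122.8, -12.0, 39.4, 30.8, 0.98, [260.0, 181.0])
```

Emit:
move_arm --pt "-1 -2.5 -20 0 0 0" --pt "0 0 -30 0 0 0" --pt "0 0 -35 0 0 0" --pt "0 0 -28 0 0 0" --pt "0 0 -12 0 0 0"

```text
t: 48.57
eef_pos: [0.4489, -0.1225, 0.1933]
ee_rot: [3.137, -0.001, -1.781]
force: [0.5, 0.3, 0.7]
width: 0.0877
```

Emit:
move_arm --pt "0 0 -4 0 0 0" --pt "0 0 0 0 0 0" --pt "0 0 0 0 0 0" --pt "0 0 0 0 0 0" --pt "0 0 0 0 0 0"

```text
t: 48.98
eef_pos: [0.4506, -0.1227, 0.1938]
ee_rot: [-3.139, 0.001, -1.78]
force: [0.7, 0.4, 0.2]
width: 0.0876
```

Emit:
move_arm --pt "0 0 0 0 0 0" --pt "0 0 0 0 0 0" --pt "0 0 0 0 0 0" --pt "0 0 0 0 0 0" --pt "0 0 0 0 0 0" --claw 255

```text
t: 49.4
eef_pos: [0.45, -0.1229, 0.1928]
ee_rot: [-3.141, 0.0, -1.781]
force: [-0.5, 0.9, 0.1]
width: 0.0597
```

Emit:
move_arm --pt "0 0 0 0 0 0" --pt "0 0 0 0 0 0" --pt "0 0 0 0 0 0" --pt "0 0 0 0 0 0" --pt "0 0 0 0 0 0"

```text
t: 49.82
eef_pos: [0.45, -0.1229, 0.1926]
ee_rot: [3.142, -0.0, -1.781]
force: [-0.3, -0.3, 0.7]
width: 0.0401
```

Emit:
move_arm --pt "0 0 10 0 0 0" --pt "0 0 25 0 0 0" --pt "0 0 35 0 0 0" --pt "0 0 35 0 0 0" --pt "0 0 25 0 0 0"

```text
t: 50.23
eef_pos: [0.4501, -0.1229, 0.3253]
ee_rot: [-3.14, 0.0, -1.78]
force: [1.3, -0.4, -2.0]
width: 0.0398
```

Emit:
move_arm --pt "15 15 0 0 0 2" --pt "15 15 0 0 0 2" --pt "15 15 0 0 0 2" --pt "15 15 0 0 0 2" --pt "15 15 0 0 0 2"

```text
t: 50.65
eef_pos: [0.5257, -0.0468, 0.3221]
ee_rot: [3.14, -0.0, -1.604]
force: [-0.4, -0.2, -0.5]
width: 0.0397
```

Emit:
move_arm --pt "15 15 0 0 0 2" --pt "15 16 0 0 0 0" --pt "15 16 0 0 0 0" --pt "15 16 0 0 0 0" --pt "15 16 0 0 0 0"

```text
t: 51.07
eef_pos: [0.6008, 0.0325, 0.3215]
ee_rot: [3.14, -0.001, -1.57]
force: [0.1, -0.1, -1.7]
width: 0.0396
```

Emit:
move_arm --pt "0 0 0 0 0 0" --pt "0 0 0 0 0 0" --pt "0 0 0 0 0 0" --pt "0 0 0 0 0 0" --pt "0 0 0 0 0 0"

```text
t: 51.48
eef_pos: [0.5996, 0.0307, 0.3226]
ee_rot: [3.141, -0.0, -1.572]
force: [-0.2, -0.7, -0.6]
width: 0.0397
```

Emit:
move_arm --pt "0.3 0.6 -20 0 0 0" --pt "0 0 -30 0 0 0" --pt "0 0 -25 0 0 0" --pt "0 0 -12 0 0 0" --pt "0 0 -6 0 0 0"

```text
t: 51.9
eef_pos: [0.5993, 0.031, 0.2276]
ee_rot: [3.139, -0.001, -1.572]
force: [-0.1, -0.4, -1.0]
width: 0.0396
```

Emit:
move_arm --pt "0 0 -3 0 0 0" --pt "0 0 -3 0 0 0" --pt "0 0 -3 0 0 0" --pt "0 0 0 0 0 0" --pt "0 0 0 0 0 0"

```text
t: 52.32
eef_pos: [0.6005, 0.0318, 0.2213]
ee_rot: [-3.141, 0.0, -1.571]
force: [-0.4, -0.6, -1.8]
width: 0.0399
```

Emit:
move_arm --pt "0 0 -3 0 0 0" --pt "0 0 -3 0 0 0" --pt "0 0 -2 0 0 0" --pt "0 0 0 0 0 0" --pt "0 0 0 0 0 0"

```text
t: 52.73
eef_pos: [0.6003, 0.0318, 0.2126]
ee_rot: [-3.142, 0.0, -1.571]
force: [-0.2, -0.2, -0.7]
width: 0.0399
```

Emit:
move_arm --pt "0 0 -1 0 0 0" --pt "0 0 0 0 0 0" --pt "0 0 0 0 0 0" --pt "0 0 0 0 0 0" --pt "0 0 0 0 0 0"

```text
t: 53.15
eef_pos: [0.6003, 0.0318, 0.2126]
ee_rot: [-3.141, -0.0, -1.571]
force: [-4.8, 1.1, 8.6]
width: 0.0397
```

Emit:
move_arm --pt "0 0 0 0 0 0" --pt "0 0 0 0 0 0" --pt "0 0 0 0 0 0" --pt "0 0 0 0 0 0" --pt "0 0 0 0 0 0" --claw 100

```text
t: 53.57
eef_pos: [0.6003, 0.0317, 0.2115]
ee_rot: [3.141, -0.0, -1.571]
force: [0.3, 0.1, -0.3]
width: 0.0533
```

Emit:
move_arm --pt "0 0 10 0 0 0" --pt "0 0 25 0 0 0" --pt "0 0 30 0 0 0" --pt "0 0 30 0 0 0" --pt "-20 0 15 0 0 0"

```text
t: 53.98
eef_pos: [0.5832, 0.0321, 0.326]
ee_rot: [-3.136, 0.0, -1.57]
force: [0.5, 1.3, 1.4]
width: 0.0531
```

Emit:
move_arm --pt "-25 -20 0 0 0 0" --pt "-25 -30 0 0 0 0" --pt "-20 -32 0 0 0 0" --pt "-17 -32 0 0 0 0" --pt "-15 -32 0 0 0 0" --claw 0

```text
t: 54.4
eef_pos: [0.4768, -0.1153, 0.3227]
ee_rot: [-3.14, 0.0, -1.57]
force: [1.1, -0.2, -0.1]
width: 0.0805
```

Emit:
move_arm --pt "-15 -32 0 0 0 0" --pt "0 -32 0 0 0 0" --pt "0 -32 0 0 0 0" --pt "0 -32 0 0 0 0" --pt "0 -32 0 0 0 0"

```text
t: 54.82
eef_pos: [0.4629, -0.2759, 0.3228]
ee_rot: [-3.14, -0.0, -1.571]
force: [1.2, 1.3, 0.4]
width: 0.0877
```

Emit:
move_arm --pt "0 -16 0 0 0 0" --pt "0 0 0 0 0 0" --pt "0 0 0 0 0 0" --pt "0 0 0 0 0 0" --pt "0 0 0 0 0 0"

```text
t: 55.23
eef_pos: [0.4633, -0.2896, 0.322]
ee_rot: [-3.141, -0.0, -1.57]
force: [0.5, 0.5, 0.3]
width: 0.0878
```

```bash
python3 c.py s.png
```

```text
[ 463.2936 -289.6258  322.0445] -89.98069228549267 0.08783669846063225
(459.3, -291.4, -28.0, 39.8, 31.4, 0.95, [263.0, 183.0])
```

Emit:
move_arm --pt "-1 -0.5 0 0 0 -7" --pt "-1 -0.5 0 0 0 -7" --pt "-1 -0.5 0 0 0 -7" --pt "-1 -0.5 0 0 0 -7" --pt "0 0 -10 0 0 0"

```text
t: 55.7
eef_pos: [0.46, -0.2917, 0.3134]
ee_rot: [-3.138, 0.001, -2.064]
force: [0.8, -0.2, 0.7]
width: 0.0877
```

Emit:
move_arm --pt "0 0 -20 0 0 0" --pt "0 0 -30 0 0 0" --pt "0 0 -30 0 0 0" --pt "0 0 -25 0 0 0" --pt "0 0 -10 0 0 0"

```text
t: 56.12
eef_pos: [0.458, -0.2913, 0.193]
ee_rot: [3.137, -0.001, -2.056]
force: [0.1, -0.3, -1.0]
width: 0.0879
```

Emit:
move_arm --pt "0 0 -4 0 0 0" --pt "0 0 0 0 0 0" --pt "0 0 0 0 0 0" --pt "0 0 0 0 0 0" --pt "0 0 0 0 0 0"

```text
t: 56.53
eef_pos: [0.4598, -0.2924, 0.1941]
ee_rot: [-3.139, 0.001, -2.059]
force: [0.4, -0.0, -0.6]
width: 0.0878
```

Emit:
move_arm --pt "0 0 0 0 0 0" --pt "0 0 0 0 0 0" --pt "0 0 0 0 0 0" --pt "0 0 0 0 0 0" --pt "0 0 0 0 0 0" --claw 255

```text
t: 56.95
eef_pos: [0.4593, -0.2923, 0.1928]
ee_rot: [-3.141, 0.0, -2.06]
force: [-0.3, -0.2, -0.2]
width: 0.06
```

Emit:
move_arm --pt "0 0 0 0 0 0" --pt "0 0 0 0 0 0" --pt "0 0 0 0 0 0" --pt "0 0 0 0 0 0" --pt "0 0 0 0 0 0"

```text
t: 57.37
eef_pos: [0.4593, -0.2923, 0.1926]
ee_rot: [3.141, -0.0, -2.06]
force: [0.8, 0.5, -0.1]
width: 0.0399
```

Emit:
move_arm --pt "0 0 10 0 0 0" --pt "0 0 25 0 0 0" --pt "0 0 35 0 0 0" --pt "0 0 35 0 0 0" --pt "0 0 25 0 0 0"

```text
t: 57.78
eef_pos: [0.4594, -0.2924, 0.3263]
ee_rot: [-3.139, 0.0, -2.059]
force: [2.2, -0.3, -0.9]
width: 0.0399
```

Emit:
move_arm --pt "0 30 0 0 0 5" --pt "0 30 0 0 0 5" --pt "0 30 0 0 0 5" --pt "0 30 0 0 0 5" --pt "0 30 0 0 0 5"

```text
t: 58.2
eef_pos: [0.4588, -0.1411, 0.3234]
ee_rot: [-3.141, 0.0, -1.62]
force: [0.4, 0.0, -1.1]
width: 0.04
```

Emit:
move_arm --pt "10 30 0 0 0 3" --pt "20 30 0 0 0 0" --pt "20 30 0 0 0 0" --pt "20 20 0 0 0 0" --pt "20 15 0 0 0 0"

```text
t: 58.62
eef_pos: [0.5498, -0.0152, 0.3236]
ee_rot: [-3.141, 0.0, -1.57]
force: [0.0, -0.9, -1.7]
width: 0.0398
```

Emit:
move_arm --pt "20 0 0 0 0 0" --pt "20 0 0 0 0 0" --pt "10 0 0 0 0 0" --pt "0 0 0 0 0 0" --pt "0 0 0 0 0 0"

```text
t: 59.03
eef_pos: [0.5989, -0.0175, 0.3224]
ee_rot: [3.14, -0.0, -1.572]
force: [0.2, -0.2, -2.0]
width: 0.0401
```

Emit:
move_arm --pt "0 0 0 0 0 0" --pt "0 0 0 0 0 0" --pt "0 0 0 0 0 0" --pt "0 0 0 0 0 0" --pt "0 0 0 0 0 0"

```text
t: 59.45
eef_pos: [0.599, -0.0173, 0.323]
ee_rot: [-3.141, 0.0, -1.571]
force: [0.9, -0.5, -1.3]
width: 0.0401
```

Emit:
move_arm --pt "1 0.9 -20 0 0 0" --pt "0 0 -30 0 0 0" --pt "0 0 -25 0 0 0" --pt "0 0 -12 0 0 0" --pt "0 0 -6 0 0 0"

```text
t: 59.87
eef_pos: [0.5994, -0.0165, 0.2274]
ee_rot: [3.138, -0.001, -1.571]
force: [0.0, -0.8, -1.2]
width: 0.0401
```

Emit:
move_arm --pt "0 0 -3 0 0 0" --pt "0 0 -3 0 0 0" --pt "0 0 -3 0 0 0" --pt "0 0 0 0 0 0" --pt "0 0 0 0 0 0"

```text
t: 60.28
eef_pos: [0.6005, -0.0163, 0.2214]
ee_rot: [-3.14, 0.0, -1.571]
force: [-0.0, 0.2, -1.1]
width: 0.04
```

Emit:
move_arm --pt "0 0 -3 0 0 0" --pt "0 0 -3 0 0 0" --pt "0 0 -2 0 0 0" --pt "0 0 0 0 0 0" --pt "0 0 0 0 0 0"

```text
t: 60.7
eef_pos: [0.6003, -0.0164, 0.2126]
ee_rot: [3.142, -0.0, -1.571]
force: [0.5, -0.2, -1.7]
width: 0.0397
```

Emit:
move_arm --pt "0 0 -1 0 0 0" --pt "0 0 0 0 0 0" --pt "0 0 0 0 0 0" --pt "0 0 0 0 0 0" --pt "0 0 0 0 0 0"

```text
t: 61.12
eef_pos: [0.6003, -0.0163, 0.2125]
ee_rot: [-3.141, -0.0, -1.571]
force: [-3.2, 0.7, 8.0]
width: 0.0395
```

Emit:
move_arm --pt "0 0 0 0 0 0" --pt "0 0 0 0 0 0" --pt "0 0 0 0 0 0" --pt "0 0 0 0 0 0" --pt "0 0 0 0 0 0" --claw 100

```text
t: 61.53
eef_pos: [0.6003, -0.0164, 0.2115]
ee_rot: [3.141, -0.0, -1.571]
force: [0.3, 0.2, -0.8]
width: 0.0532
```

Emit:
move_arm --pt "0 0 10 0 0 0" --pt "0 0 25 0 0 0" --pt "0 0 35 0 0 0" --pt "0 0 35 0 0 0" --pt "0 15 35 0 0 0"

```text
t: 61.95
eef_pos: [0.5999, -0.0028, 0.3539]
ee_rot: [3.141, -0.001, -1.573]
force: [1.6, 0.6, -0.2]
width: 0.0535
```

Emit:
move_arm --pt "0 25 30 0 0 0" --pt "0 30 20 0 0 0" --pt "0 30 0 0 0 0" --pt "0 30 0 0 0 0" --pt "0 14 0 0 0 0"

```text
t: 62.37
eef_pos: [0.6, 0.1302, 0.4031]
ee_rot: [-3.14, 0.001, -1.57]
force: [0.5, -0.3, -0.3]
width: 0.0533
```

Emit:
move_arm --pt "0 0 0 0 0 0" --pt "0 0 0 0 0 0" --pt "0 0 0 0 0 0" --pt "0 0 0 0 0 0" --pt "0 0 0 0 0 0"

```text
t: 62.78
eef_pos: [0.6003, 0.1266, 0.4017]
ee_rot: [3.141, -0.0, -1.572]
force: [-0.2, 0.7, 0.7]
width: 0.0532
```

```bash
python3 - <<'E'
from h import *
st=arm.get_state();im=snap("wrist","t0.png");print(st["eef_pos"])
for c in carts(im,st,zt=.064):print(c)
cv2.imwrite("pics/t.png",cv2.cvtColor(cv2.resize(im[0:290,110:420],(641,600)),cv2.COLOR_RGB2BGR))
E
```

```text
[0.6003 0.1266 0.4017]
(599.5, 126.9, -0.1, 38.5, 30.5, 0.95, [260.0, 170.0])
(599.6, 79.6, -0.1, 37.7, 29.2, 0.99, [260.0, 128.0])
(600.0, 32.8, -0.1, 38.0, 30.3, 0.99, [259.0, 84.0])
(599.9, -14.4, -0.1, 38.1, 31.6, 0.98, [259.0, 41.0])
```

View pics/t.png

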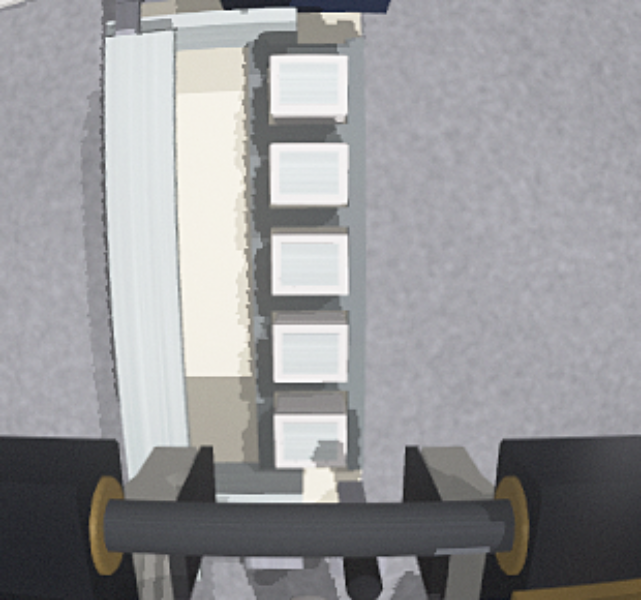

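Emit:
move_arm --pt "3 -25 0 0 0 0" --pt "3 -25 0 0 0 0" --pt "3 -25 0 0 0 0" --pt "3 -25 0 0 0 0" --pt "3 -25 0 0 0 0"

```text
t: 63.25
eef_pos: [0.6152, 0.0009, 0.4017]
ee_rot: [-3.142, -0.0, -1.572]
force: [0.1, -0.2, -0.2]
width: 0.0533
```

Emit:
move_arm --pt "3 -25 0 0 0 0" --pt "3 -25 0 0 0 0" --pt "3 -25 0 0 0 0" --pt "3 -25 0 0 0 0" --pt "4 -23 0 0 0 0"

```text
t: 63.67
eef_pos: [0.631, -0.1225, 0.4018]
ee_rot: [3.142, -0.0, -1.572]
force: [-0.7, 0.4, 0.2]
width: 0.0534
```

Emit:
move_arm --pt "0 0 0 0 0 0" --pt "0 0 -20 0 0 0" --pt "0 0 -25 0 0 0" --pt "0 0 -25 0 0 0" --pt "0 0 -20 0 0 0"

```text
t: 64.08
eef_pos: [0.6306, -0.1207, 0.31]
ee_rot: [3.141, 0.0, -1.572]
force: [-0.4, 0.6, -0.3]
width: 0.0534
```

Emit:
move_arm --pt "0 0 -12 0 0 0" --pt "0 0 -4 0 0 0" --pt "0 0 0 0 0 0" --pt "0 0 0 0 0 0" --pt "0 0 0 0 0 0"

```text
t: 64.5
eef_pos: [0.6319, -0.1204, 0.2972]
ee_rot: [-3.139, -0.0, -1.571]
force: [-0.5, 0.2, 0.4]
width: 0.0529
```

Emit:
move_arm --pt "0 0 0 0 0 0" --pt "0 0 0 0 0 0" --pt "0 0 0 0 0 0" --pt "0 0 0 0 0 0" --pt "0 0 0 0 0 0" --claw 255 --squeeze 15

```text
t: 64.92
eef_pos: [0.6313, -0.1204, 0.296]
ee_rot: [-3.141, -0.0, -1.571]
force: [-0.0, 0.1, 1.6]
width: 0.0291
```

Emit:
move_arm --pt "0 0 0 0 0 0" --pt "0 0 0 0 0 0" --pt "0 0 0 0 0 0" --pt "0 0 0 0 0 0" --pt "0 0 0 0 0 0"

```text
t: 65.33
eef_pos: [0.6314, -0.1204, 0.2959]
ee_rot: [-3.141, -0.0, -1.571]
force: [-0.5, 0.8, 2.6]
width: 0.0287
```

Gripped. Back to the middle of the cross slot.

Emit:
move_arm --pt "-5 0 0 0 0 0" --pt "-6 0 1 0 0 0" --pt "-6 0 1 0 0 0" --pt "-6 0 1 0 0 0" --pt "-5.5 -0.5 0 0 0 0"

```text
t: 65.75
eef_pos: [0.6033, -0.1207, 0.2998]
ee_rot: [-3.138, 0.0, -1.571]
force: [3.3, 0.9, 4.4]
width: 0.0287
```

Emit:
move_arm --pt "0 0 0 0 0 0" --pt "0 0 0 0 0 0" --pt "0 0 0 0 0 0" --pt "0 0 0 0 0 0" --pt "0 0 0 0 0 0"

```text
t: 66.17
eef_pos: [0.6027, -0.1208, 0.2994]
ee_rot: [-3.141, -0.0, -1.571]
force: [1.2, 0.6, 9.3]
width: 0.0293
```

Emit:
move_arm --pt "0 5 0 0 0 0" --pt "0 7 -1 0 0 0" --pt "0 7 -1 0 0 0" --pt "0 7 -1 0 0 0" --pt "0 4 0 0 0 0"

```text
t: 66.58
eef_pos: [0.602, -0.0906, 0.2951]
ee_rot: [3.14, -0.0, -1.571]
force: [2.4, -1.6, -2.5]
width: 0.029
```

Emit:
move_arm --pt "0 0 0 0 0 0" --pt "0 0 0 0 0 0" --pt "0 0 0 0 0 0" --pt "0 0 0 0 0 0" --pt "0 0 0 0 0 0"

```text
t: 67.0
eef_pos: [0.6023, -0.0911, 0.2952]
ee_rot: [3.14, 0.0, -1.572]
force: [-1.1, 1.5, -0.5]
width: 0.0289
```

Emit:
move_arm --pt "-5 0 0 0 0 0" --pt "-6 0 -1 0 0 0" --pt "-6 0 -1 0 0 0" --pt "-6 0 -1 0 0 0" --pt "-3.5 0 0 0 0 0"

```text
t: 67.42
eef_pos: [0.5755, -0.0909, 0.2929]
ee_rot: [-3.141, 0.0, -1.571]
force: [3.7, 0.7, -0.4]
width: 0.0286
```

Emit:
move_arm --pt "0 0 0 0 0 0" --pt "0 0 0 0 0 0" --pt "0 0 0 0 0 0" --pt "0 0 0 0 0 0" --pt "0 0 0 0 0 0"

```text
t: 67.83
eef_pos: [0.576, -0.0908, 0.2928]
ee_rot: [3.14, -0.0, -1.571]
force: [-1.2, 1.9, 6.6]
width: 0.029
```

Emit:
move_arm --pt "-1 0 0 0 0 0" --pt "-1 0 0 0 0 0" --pt "0 0 0 0 0 0" --pt "0 0 0 0 0 0" --pt "0 0 0 0 0 0"

```text
t: 68.25
eef_pos: [0.5746, -0.0908, 0.2927]
ee_rot: [-3.141, -0.0, -1.571]
force: [3.0, 0.6, 2.1]
width: 0.0285
```

Pushing gently on to the end stop.

Emit:
move_arm --pt "-1 0 0 0 0 0" --pt "-1 0 0 0 0 0" --pt "0 0 0 0 0 0" --pt "0 0 0 0 0 0" --pt "0 0 0 0 0 0"

```text
t: 68.67
eef_pos: [0.5725, -0.0908, 0.2926]
ee_rot: [-3.141, -0.0, -1.571]
force: [6.3, -0.3, -0.0]
width: 0.0289
```

Emit:
move_arm --pt "-1 0 0 0 0 0" --pt "-1 0 0 0 0 0" --pt "0 0 0 0 0 0" --pt "0 0 0 0 0 0" --pt "0 0 0 0 0 0"

```text
t: 69.08
eef_pos: [0.5711, -0.0908, 0.2926]
ee_rot: [-3.14, -0.0, -1.571]
force: [8.6, -1.2, -3.0]
width: 0.0287
```

Emit:
move_arm --pt "0 0 0 0 0 0" --pt "0 0 0 0 0 0" --pt "0 0 0 0 0 0" --pt "0 0 0 0 0 0" --pt "0 0 0 0 0 0" --claw 110

```text
t: 69.5
eef_pos: [0.5695, -0.091, 0.292]
ee_rot: [3.139, -0.0, -1.572]
force: [-0.2, -0.0, 0.1]
width: 0.049
```

Emit:
move_arm --pt "0 0 10 0 0 0" --pt "0 0 25 0 0 0" --pt "0 0 30 0 0 0" --pt "0 0 30 0 0 0" --pt "0 20 30 0 0 0"

```text
t: 69.92
eef_pos: [0.5697, -0.0725, 0.4196]
ee_rot: [3.141, -0.001, -1.573]
force: [0.8, 0.6, 0.4]
width: 0.0497
```

Emit:
move_arm --pt "0 30 20 0 0 0" --pt "0 30 0 0 0 0" --pt "0 30 0 0 0 0" --pt "0 30 0 0 0 0" --pt "0 30 0 0 0 0"

```text
t: 70.33
eef_pos: [0.5696, 0.0803, 0.4387]
ee_rot: [-3.141, 0.0, -1.571]
force: [1.0, 0.5, -0.3]
width: 0.05
```

Emit:
move_arm --pt "0 0 0 0 0 0" --pt "0 0 0 0 0 0" --pt "0 0 0 0 0 0" --pt "0 0 0 0 0 0" --pt "0 0 0 0 0 0"

```text
t: 70.75
eef_pos: [0.5702, 0.0782, 0.4378]
ee_rot: [3.142, -0.0, -1.572]
force: [-0.3, -0.7, -0.7]
width: 0.0497
```

```bash
python3 - <<'E'
from h import *
st,im=look(dict(lever_knob=.133,pin_grip=.096),"u0.png",big=False)
s=arm.grab_frame("side")[130:350,150:330]
a=cv2.resize(im[0:290,110:420],(440,412));b=cv2.resize(s,(337,412))
cv2.imwrite("pics/u.png",cv2.cvtColor(np.hstack([a,b]),cv2.COLOR_RGB2BGR))
E
```

```text
tcp [0.5702 0.0782 0.4378] [ 3.1415 -0.0001 -1.5724]
lever_knob [([255.3, 6.0], 0.58, [0.5733, -0.0917, 0.133])]
pin_grip [([256.5, 290.3], 0.57, [0.5738, 0.2396, 0.096])]
```

View pics/u.png

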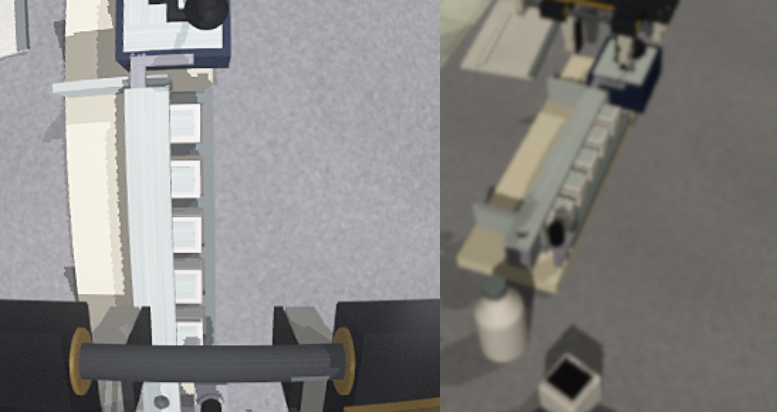

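```bash
python3 -c "
from station import arm
print(arm.job_done(),arm.get_state()['t'])"
```

```text
the job is handed in; nothing more can be done
the job is handed in; nothing more can be done
```

The job is done and handed in at about 71 s of robot time. The hand-in reported no verdict.

- **Pin:** I drew it out of the bore and parked it in the fork's notch. The wrist picture showed it hanging upright there, and the final pictures showed it still in place.
- **Lever to LOAD:** I took it from PARK through the cross slot to the end stop at LOAD, and the picture after that showed the bar open.
- **Cartridges:** All five went into a nest each. Each one met a 7–9 N contact force at nest-floor height. A picture afterwards showed all five in line; the code measured four to within about 0.1° and missed nest 4's, where a shadow lay across its top.
- **Lever to RUN:** I took it on through the gate and pushed until the resistance rose to about 9 N. The last pictures show the knob within about 2 mm of the run position, the bar closed over the cartridges and the gripper clear of everything.

**Bystanders:** The bottle and timer look untouched in the final side picture. The tip box was not in my final pictures, but the arm never worked near it.

**Disagreements:** My position readings of the nests and pin varied by 2–4 mm between views. I settled the pin and lever from the gripper's own position and the nests from their rim edges.

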